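# Change over the wire guide at the jeweller's bench

## Robot

A 6-joint arm with a two-finger parallel gripper is mounted at the origin on the work surface. World frame = base frame: x ahead of the robot, y to its left, z up, the work surface at z = 0. Lengths are in m, angles in degrees, forces in N, time in s.
With the tool pointing down it reaches from about 0.275 to 0.825 m from the base axis. Payload 5.2 kg.
Tool frame: the origin (TCP) lies midway between the tips of the shut fingers; the grasp point (between the pads) lies 19 mm behind it (arm.grip_point_offset is the z of the grasp point in the tool frame, in m); z points along the fingers, y is the direction in which the jaws open and shut (so a half turn about z gives the same grasp; the last joint's range is limited). The gripper opens to 93 mm and grips with 3 to 60 N. Pads are 15 mm wide; open, the fingers measure 128 mm over their backs; the gripper's body (75 mm by 188 mm) begins 65 mm behind the grasp point.
Start: joints at [-81.406, 14.817, 87.949, -0, 77.235, -11.62], TCP at [0.19, -0.516, 0.219] pointing down, gripper open.
Joint ranges: [-179.93, 179.93], [-52.35, 119.4], [10.71, 147.94], [-69.91, 249.91], [12.55, 155.21], [-178.61, 178.61]. Speed limits (degrees/s): [147.25, 147.25, 180, 180, 180, 180].

## Interface

Orientations are given as [roll, pitch, yaw] about the fixed x, y, z axes, in that order (R = Rz(yaw) Ry(pitch) Rx(roll)).
In Python, from rig import arm gives the robot as it stands.
- The arm moves only by the tool play_rows, never from a script. Its argument "steps" is a list of rows, each an object with "dp": the shift along the tool's x, y, z in m, a list of three; "rot": the turn, a rotation vector about the tool's x, y, z in degrees, a list of three; "claw": the opening, from 0 (shut) to 1 (fully open). A call has 1 to 10 rows; each row shifts and turns the pose as measured when the row begins, along the tool's axes as they then stand; what a row does not reach is not made up. A row lasts 1/12 s, in which the tool goes at most 41.7 mm and 7.16 degrees, less where a joint would pass 70% of its speed; a pose out of reach is approached as far as the arm can. A call with a gripper value outside its range is refused whole. The fingers move at their own pace and stop on an object; the grip force is fixed at half the most. Time passes only in rows, so rows that do not move let the fingers close. It gives the time, the measured TCP pose, the force and the opening at its end, in the units of the state.
- arm.get_state(): the state, without advancing time (a new reading comes with each control period).
- arm.get_image(name): name is "side" or "top" or "wrist"; returns (picture, depth): 384x512x3 uint8, blue, green, red; 384x512 float32, m along the optical axis (not along the pixel's ray), 0 where there is no reading.
- arm.camera_params(name): a dict with "K" (3x3 intrinsics, pixels), "rvec" (rotation vector, rad) and "tvec" (3), from world to camera coordinates, as OpenCV has them. Camera axes: x right, y down, z forward; pixel columns grow to the right and rows downward; lengths in m; the calibration is good to about 2 mm. A picture is of the moment at which its call begins: read the wrist's pose just before it. camera_params takes no time and is no camera call; for the wrist camera it gives the pose at the moment of the call.
- arm.sign_off(): hands the job in, once; it reports no verdict.
The state is a dict: "clock": time; "joints": joint angles; "qvel": joint speeds; "joint_torque": joint torques, N m; "eef_pos": TCP position; "tool_rot": TCP orientation; "wrist_force": force on the tool from outside, world axes, zero at the start; "torque": the same for the moment, N m; "width": finger opening in m.
Only numpy, scipy, OpenCV 4.12 (cv2) and the standard library are available. Lean on these libraries where they do the work, as an engineer would, in place of code of your own. Each camera call takes 0.05 s, during which the arm holds its last target. There are 200 camera calls.

## Task

Change over the wire feed: take every wound spool off the posts of the rack and put it in the wooden tray, and close the guide's sliding jaw so that the feeler blade, held and slid right through the gap, goes in with a light, springy drag (pad pressed in about 2 mm; neither loose nor pressed hard home). Once the fit has been felt with the blade in your grip, draw the blade out, leave the jaw so set, and lay the feeler back with its handle on the leather mat. Leave the other things on the bench where they are.

Things in the scene. Friction and masses are not known exactly. Their poses are not given: they have to be found in the camera images.
- guide: wire guide: a fixed steel fixture on the bench, base plate 64 (x) x 150 (y, -50 to +100) x 6 mm. Origin at bench level below the gap. x: the way the blade goes in (from the robot's side, away from it); y: towards the sliding jaw; z up. Nothing on it stands above 40 mm but the jaw's lug
- gap (a point): middle of the gap: guide x = y = 0, z = 15 mm; open in front, behind and on top. On its -y side the fixed steel anvil: flat face at y = -2.5 mm from x = -10 to 20 mm, rounded lead-in (radius 10 mm) in front of that, z = 6 to 36 mm. Opposite, the sprung brass pad: upright cylinder 20 mm in diameter, axis at x = 0, z = 7 to 33 mm. A blade lying against the anvil has its middle plane at y = 0
- jaw (a joint): how far the sliding jaw is closed, m: 0 open to 0.014. It moves along the guide's -y against about 7 N of friction and stays where left. Free gap between anvil and pad = 14 mm minus this value. The 5 mm blade thus presses the pad in by (value - 9 mm): a good fit is a value near 11 mm (9.8 to 12.2 mm, pad pressed in 0.8 to 3.2 mm)
- pad (a joint): how far the sprung pad is pressed back into the jaw, m: 0 free to 0.005 hard home; spring 1.2 N per mm, so a good fit loads the pad with 1 to 4 N and the blade, rubbing on both sides, drags with some 1 to 6 N along its length when slid; hard home it is over 6 N
- lug_top (a point): centre of the top of the black lug, the sliding jaw's handle, 70 mm above the bench, at guide x = 0, y = 62 mm minus the jaw value. The lug is 30 mm long along guide x, 14 mm wide along y, and rises from the slide's flat top at z = 34 mm to 70 mm. Pinch it from above across its 14 mm and carry it along y
- feeler: feeler gauge, 120 g: wooden handle 90 (x) x 36 (y) x 28 (z) mm; steel blade on edge out of the +x end, z = 8 to 22 mm, 5 mm thick (y) to x = 112 mm, tapering to 2 mm at the tip, x = 140 mm. Origin: centre of the handle's underside; z up. It stands on its handle on mat or bench; with the handle on or just over the bench the blade passes over the guide's base plate through the gap
- blade_tip (a point): end of the feeler's blade, mid height (feeler x = 140, z = 15 mm). For a fit to be felt the full thickness must stand between anvil and pad: slide the tip at least 32 mm past the pad's axis (40 to 45 mm is good; the handle then still clears the guide)
- mat: fixed brown leather mat 90 (x) x 220 (y) x 2 mm on the bench, where the feeler lies at the start; origin at the centre of its underside
- rack: fixed wooden spool rack 230 (x) x 150 (y) x 18 mm with six upright steel posts 10 mm in diameter at x = -80, 0, 80 and y = -40, 40 mm, rising 48 mm above the board (tips at 66 mm over the bench); origin at the centre of its underside
- tray: fixed open wooden tray, outside 220 x 220 x 22 mm, walls and floor 5 mm; origin at the centre of its underside
- spool0: wire spool (one of four to six; the rest are absent) wound with copper wire, 36 mm high, bore 16 mm, 85 to 170 g; flanges slightly eight-sided, 52 mm across flats, 56 mm across corners, to be gripped at any yaw. Origin: centre of its underside, z along the bore. It starts on one of the rack's posts; lift it 48 mm straight up to free it
- spool1: wire spool (one of four to six; the rest are absent) wound with copper wire, 36 mm high, bore 16 mm, 85 to 170 g; flanges slightly eight-sided, 52 mm across flats, 56 mm across corners, to be gripped at any yaw. Origin: centre of its underside, z along the bore. It starts on one of the rack's posts; lift it 48 mm straight up to free it
- spool2: wire spool (one of four to six; the rest are absent) wound with copper wire, 36 mm high, bore 16 mm, 85 to 170 g; flanges slightly eight-sided, 52 mm across flats, 56 mm across corners, to be gripped at any yaw. Origin: centre of its underside, z along the bore. It starts on one of the rack's posts; lift it 48 mm straight up to free it
- spool3: wire spool (one of four to six; the rest are absent) wound with copper wire, 36 mm high, bore 16 mm, 85 to 170 g; flanges slightly eight-sided, 52 mm across flats, 56 mm across corners, to be gripped at any yaw. Origin: centre of its underside, z along the bore. It starts on one of the rack's posts; lift it 48 mm straight up to free it
- spool4: wire spool (one of four to six; the rest are absent) wound with copper wire, 36 mm high, bore 16 mm, 85 to 170 g; flanges slightly eight-sided, 52 mm across flats, 56 mm across corners, to be gripped at any yaw. Origin: centre of its underside, z along the bore. It starts on one of the rack's posts; lift it 48 mm straight up to free it
- spool5: wire spool (one of four to six; the rest are absent) wound with copper wire, 36 mm high, bore 16 mm, 85 to 170 g; flanges slightly eight-sided, 52 mm across flats, 56 mm across corners, to be gripped at any yaw. Origin: centre of its underside, z along the bore. It starts on one of the rack's posts; lift it 48 mm straight up to free it
- loupe: steel folding loupe, 28 mm wide, on the bench; leave it
- dish: white dish 64 mm wide; leave it
- ringbox: green ring box 50 x 50 x 38 mm; leave it
- file: small screwdriver 150 mm long; leave it
- polish: cork block 70 x 35 x 25 mm; leave it
- block: round steel bench block 40 mm wide, 20 mm high; leave it
There are look-alikes about, which are no part of the job. Leave any purple look-alike of the spool0 alone.

How it is judged:
By the outcome, as a careful person would: the job done as asked, in the order asked, and still so for the second after the job is handed in, with the robot touching nothing.
Of spool0, spool1, spool2, spool3, spool4, spool5 only 4 to 6 are there at a start; the rules pass over those that are not, and their reading is None.
At some moment in a run one of feeler may be knocked a few centimetres aside while the robot is not near it.
Once in a run the grip may slacken for a moment while it holds something.
It also fails if it takes over 210 s, if anything falls off the work surface, if the arm or the gripper's body presses on something with over 40 N, if the wrist force passes 120 N, or if a joint passes its speed limit or range.

## Working session

There is one attempt and no reset: what is moved stays moved. The work goes in short steps, Python scripts to look and compute and a tool call to move; the robot and the scene stay as the last step left them, time stands still between calls to the robot, and variables do not carry over. Pictures are saved under pics/ and viewed, about 12 in all and at most 16, crops included, and the job is handed in when it is done.

Besides the shell and the picture viewer there is one more tool, called in YAML: its name, and indented under it one key for each argument. play_rows: Moves the arm, as the interface text tells. Its arguments: {"type":"object","properties":{"steps":{"type":"array","items":{"type":"object","properties":{"dp":{"type":"array","items":{"type":"number"}},"rot":{"type":"array","items":{"type":"number"}},"claw":{"type":"number"}}}}},"required":["steps"]}

```bash
ls; mkdir -p pics; cat > h.py <<'E'
import numpy as np, cv2
from rig import arm
def cam(n):
    p=arm.camera_params(n); R,_=cv2.Rodrigues(np.array(p["rvec"],float)); return np.array(p["K"]),R,np.array(p["tvec"],float).ravel()
def look(n,f=None):
    c=cam(n); im,d=arm.get_image(n)
    if f: cv2.imwrite("pics/"+f,im)
    return im,d,c
def ray(c,u,v,z):
    K,R,t=c; o=-R.T@t; d=R.T@np.linalg.solve(K,[u,v,1.]); return o+d*(z-o[2])/d[2]
def cloud(c,d):
    K,R,t=c; h,w=d.shape; u,v=np.meshgrid(np.arange(w),np.arange(h))
    P=np.stack([(u-K[0,2])/K[0,0]*d,(v-K[1,2])/K[1,1]*d,d],-1); W=(P-t)@R; W[d<=0]=np.nan; return W
E
python3 - <<'E'
from h import *
s=arm.get_state(); print(s)
for n in("top","side"):
    im,d,c=look(n,n+"0.png"); np.savez(n+"0.npz",im=im,d=d,K=c[0],R=c[1],t=c[2]); print(n,c, -c[1].T@c[2])
E
```

```text
pics
{'clock': 0.0, 'joints': array([-8.14077157e+01,  1.48585705e+01,  8.80103834e+01, -1.25023499e-03,
        7.72344712e+01, -1.16183056e+01]), 'qvel': array([-0.03945798,  0.00627479, -0.1045357 ,  0.01878251,  0.01268556,
       -0.08100922]), 'joint_torque': array([-8.65144848e-04, -4.37312365e+01, -2.83998209e+01,  7.17601483e-02,
        4.12452884e-02, -1.43050015e-04]), 'eef_pos': array([ 0.18995257, -0.51557774,  0.21782904]), 'tool_rot': array([-1.79898449e+02, -1.96350019e-02,  2.02108499e+01]), 'wrist_force': array([ 0.55684611,  0.11297957, -0.64329939]), 'torque': array([ 0.01070414, -0.00188687, -0.00359981]), 'width': 0.0928881452225282}
top (array([[412.4165671 ,   0.        , 255.49513969],
       [  0.        , 412.4165671 , 185.29818887],
       [  0.        ,   0.        ,   1.        ]]), array([[-5.91717639e-02, -9.98247792e-01, -2.17227106e-04],
       [-9.75993580e-01,  5.78983211e-02, -2.09962655e-01],
       [ 2.09607334e-01, -1.22118484e-02, -9.77709382e-01]]), array([0.09481434, 0.55777744, 1.17783194])) [0.30311532 0.07673733 1.26871036]
side (array([[490.40747007,   0.        , 250.2706091 ],
       [  0.        , 490.40747007, 199.00662913],
       [  0.        ,   0.        ,   1.        ]]), array([[ 0.97015819, -0.24219329, -0.01164016],
       [-0.19841047, -0.76535   , -0.61226846],
       [ 0.13937851,  0.59630679, -0.79056425]]), array([-0.52269725,  0.1958987 ,  1.12395367])) [ 0.38931237 -0.6468839   1.00241591]
```

View pics/top0.png

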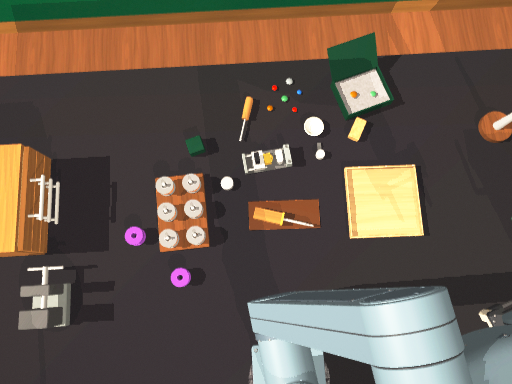

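View pics/side0.png

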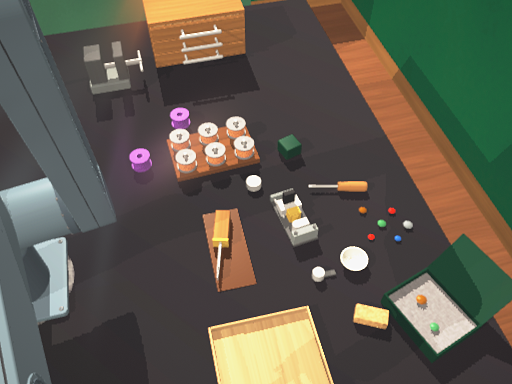

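```bash
python3 - <<'E'
from h import *
z=np.load("top0.npz"); im,d=z["im"],z["d"]; c=(z["K"],z["R"],z["t"]); W=cloud(c,d)
def px(p): q=c[1]@np.array(p,float)+c[2]; q=c[0]@q; return q[:2]/q[2]
print("bench z",np.nanmedian(W[280:,100:200,2]), "base px",px([0,0,0]))
X,Y,Z=W[...,0],W[...,1],W[...,2]
def rect(name,m,zz):
    m=cv2.morphologyEx(m.astype(np.uint8),cv2.MORPH_OPEN,np.ones((3,3)))
    cs,_=cv2.findContours(m,0,2)
    for k in sorted(cs,key=cv2.contourArea)[::-1][:1]:
        P=np.array([ray(c,u,v,zz)[:2] for u,v in k[:,0]],np.float32); print(name,cv2.minAreaRect(P),cv2.contourArea(k))
box=lambda u0,u1,v0,v1:(np.arange(512)[None]>=u0)&(np.arange(512)[None]<u1)&(np.arange(384)[:,None]>=v0)&(np.arange(384)[:,None]<v1)
hsv=cv2.cvtColor(im,cv2.COLOR_BGR2HSV)
rect("tray",box(335,435,155,250)&(hsv[...,2]>110),.022)
rect("rack",box(148,216,165,260)&(hsv[...,1]>90)&(hsv[...,2]>60),.018)
rect("rackdepth",box(148,216,165,260)&(Z>.009),.03)
rect("mat",box(240,328,190,240)&(hsv[...,2]>50),.002)
rect("handle",box(240,328,190,240)&(Z>.022),.03)
rect("guide",box(235,300,138,180)&(hsv[...,2]>110),.006)
m=(box(148,216,165,260)&(Z>.044)).astype(np.uint8)
n,l,st,ce=cv2.connectedComponentsWithStats(m)
for i in range(1,n):
    if st[i,4]>40: print("sp",st[i],ray(c,*ce[i],.054),np.nanmedian(Z[l==i]))
m=box(235,300,138,180)&(Z>.05); print("lug",m.sum(),np.nanmean(X[m]),np.nanmean(Y[m]),np.nanmax(Z[m]) if m.any() else 0)
a=cv2.resize(im[135:255,145:330],None,fx=4.3,fy=4.3,interpolation=cv2.INTER_CUBIC);cv2.imwrite("pics/crop1.png",a)
E
```

```text
bench z -0.0006344144087289071 base px [288.69427669 380.60334901]
tray ((0.5003961324691772, -0.325385719537735), (0.22534185647964478, 0.22409552335739136), 88.77499389648438) 5145.0
rack ((0.5034806728363037, 0.2918069660663605), (0.23314017057418823, 0.1519080102443695), 3.0554258823394775) 2312.5
rackdepth ((0.501200258731842, 0.2898319363594055), (0.22827942669391632, 0.1487845927476883), 3.0078282356262207) 3518.0
mat ((0.4781811833381653, -0.02127157151699066), (0.2726312577724457, 0.15278537571430206), 86.60519409179688) 4263.0
handle ((0.47325384616851807, 0.02827681601047516), (0.09017220884561539, 0.03696441650390625), 73.29783630371094) 310.5
guide ((0.658634603023529, 0.020844154059886932), (0.07572147250175476, 0.1538238227367401), 6.933784008026123) 742.0
sp [182 174  18  17 238] [0.5847707  0.25710385 0.054     ] 0.05378599203511774
sp [156 177  18  17 240] [0.5806945  0.33665078 0.054     ] 0.053696380109231515
sp [184 200  18  18 246] [0.50479523 0.25270571 0.054     ] 0.05340090336648179
sp [157 203  18  18 248] [0.50061445 0.3326979  0.054     ] 0.053769328999730456
sp [186 226  19  19 256] [0.42537201 0.24863304 0.054     ] 0.053581108506528814
sp [159 229  18  19 260] [0.42118351 0.3285246  0.054     ] 0.05350447191467732
lug 54 0.6471464745250913 0.053452135270397466 0.07620983889320086
```

View pics/crop1.png

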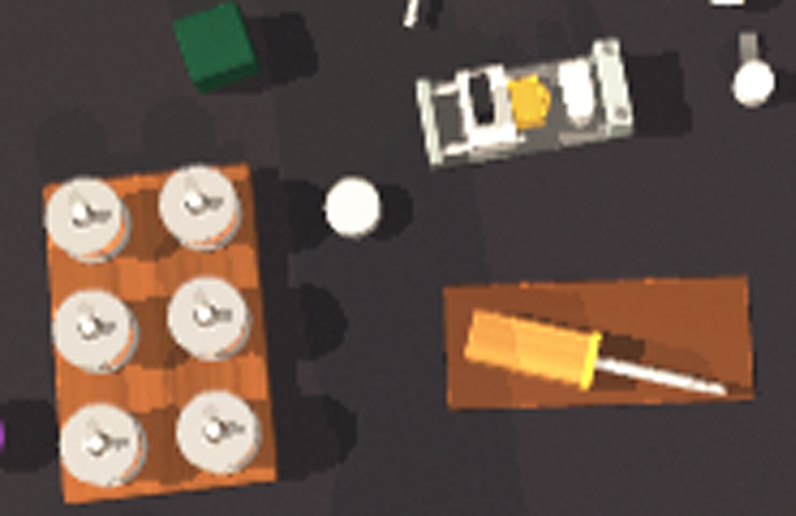

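Six wound spools stand on the rack, at crop (85,215), (200,205), (92,325), (207,315), (100,440) and (217,430). The purple look-alikes, at top-image (135,236) and (180,277), are off the rack and stay there. Rack, tray and spool sizes agree with those given.

play_rows:
  steps:
    - {"dp":[0,0,0],"rot":[0,0,-7],"claw":1}
    - {"dp":[0,0,0],"rot":[0,0,-7],"claw":1}
    - {"dp":[0,0,0],"rot":[0,0,-7],"claw":1}
    - {"dp":[0,0,0],"rot":[0,0,-7],"claw":1}
    - {"dp":[0.036,-0.017,0],"rot":[0,0,0],"claw":1}
    - {"dp":[0.036,-0.017,0],"rot":[0,0,0],"claw":1}
    - {"dp":[0.036,-0.017,0],"rot":[0,0,0],"claw":1}
    - {"dp":[0.036,-0.017,0],"rot":[0,0,0],"claw":1}
    - {"dp":[0.036,-0.017,0],"rot":[0,0,0],"claw":1}
    - {"dp":[0.036,-0.017,0],"rot":[0,0,0],"claw":1}

```text
clock: 0.93
eef_pos: [0.2524, -0.2817, 0.212]
tool_rot: [-179.5, -0.3, 48.8]
wrist_force: [1.0, 1.1, 0.5]
width: 0.0931
```

play_rows:
  steps:
    - {"dp":[0.036,-0.017,0],"rot":[0,0,0],"claw":1}
    - {"dp":[0.036,-0.017,0],"rot":[0,0,0],"claw":1}
    - {"dp":[0.036,-0.017,0],"rot":[0,0,0],"claw":1}
    - {"dp":[0.036,-0.017,0],"rot":[0,0,0],"claw":1}
    - {"dp":[0.036,-0.017,0],"rot":[0,0,0],"claw":1}
    - {"dp":[0.036,-0.017,0],"rot":[0,0,0],"claw":1}
    - {"dp":[0.036,-0.017,0],"rot":[0,0,0],"claw":1}
    - {"dp":[0.036,-0.017,0],"rot":[0,0,0],"claw":1}
    - {"dp":[0.036,-0.017,0],"rot":[0,0,0],"claw":1}
    - {"dp":[0.036,-0.017,0],"rot":[0,0,0],"claw":1}

```text
clock: 1.77
eef_pos: [0.3603, 0.1208, 0.2156]
tool_rot: [-179.6, -0.5, 48.4]
wrist_force: [0.8, -1.0, 0.4]
width: 0.0928
```

play_rows:
  steps:
    - {"dp":[0.035,-0.009,0],"rot":[0,0,0],"claw":1}
    - {"dp":[0.035,-0.009,0],"rot":[0,0,0],"claw":1}
    - {"dp":[0.035,-0.009,0],"rot":[0,0,0],"claw":1}
    - {"dp":[0.034,-0.009,0.0],"rot":[0,0,0],"claw":1}
    - {"dp":[0,0,0],"rot":[0,0,0],"claw":1}

```text
clock: 2.18
eef_pos: [0.4256, 0.2635, 0.2156]
tool_rot: [-179.6, -0.6, 48.9]
wrist_force: [0.2, -0.5, 0.6]
width: 0.0931
```

```bash
cat >> h.py <<'E'
from scipy.spatial.transform import Rotation as Ro
def go(x,y,z,yaw=None):
    s=arm.get_state(); R=Ro.from_euler("xyz",s["tool_rot"],degrees=True)
    d=R.inv().apply(np.array([x,y,z])-s["eef_pos"])
    print("t%.1f"%s["clock"],"eef",s["eef_pos"].round(4),"rpy",s["tool_rot"].round(1),"dp",d.round(4),"norm",np.linalg.norm(d).round(3))
    t=[180,0,s["tool_rot"][2] if yaw is None else yaw]
    print(" rot",(R.inv()*Ro.from_euler("xyz",t,degrees=True)).as_rotvec(degrees=True).round(1))
E
python3 - <<'E'
from h import *
im,d,c=look("wrist","w1.png"); W=cloud(c,d)
m=((W[...,2]>.048)&(W[...,2]<.058)).astype(np.uint8)
n,l,st,ce=cv2.connectedComponentsWithStats(m)
for i in range(1,n):
    if st[i,4]>300:
        P=W[l==i][:,:2].astype(np.float32); print(st[i],cv2.minEnclosingCircle(P),np.nanmedian(W[l==i][:,2]))
go(.425,.249,.15,48)
E
```

```text
[ 296    0   60   34 1443] ((0.5787315964698792, 0.33770376443862915), 0.02686595357954502) 0.05315389520058249
[ 233   35   57   61 2476] ((0.5007901787757874, 0.3354327380657196), 0.02710707299411297) 0.05319145350116335
[ 352   37   59   61 2543] ((0.5847076773643494, 0.2596714198589325), 0.02759457938373089) 0.0530286649873705
[ 175   98   55   56 2172] ((0.42077359557151794, 0.33117276430130005), 0.02708696387708187) 0.05329743178909167
[ 290  100   55   55 2184] ((0.5047226548194885, 0.25549378991127014), 0.027024880051612854) 0.05308613602456734
[ 233  157   52   51 1927] ((0.42483842372894287, 0.2513251006603241), 0.02719704620540142) 0.05314021101708059
t2.2 eef [0.4241 0.2614 0.2153] rpy [-179.5   -0.4   48.9] dp [-0.0092  0.0093  0.0652] norm 0.066
 rot [-0.5 -0.4  0.9]
```

View pics/w1.png

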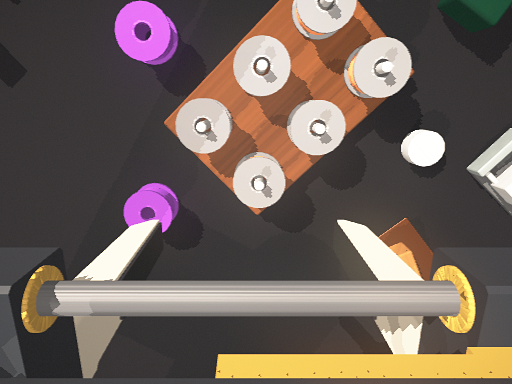

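play_rows:
  steps:
    - {"dp":[-0.004,0.004,0.035],"rot":[-0.5,-0.4,1],"claw":1}
    - {"dp":[-0.003,0.003,0.035],"rot":[0,0,0],"claw":1}
    - {"dp":[0,0,0.02],"rot":[0,0,0],"claw":1}
    - {"dp":[0,0,0],"rot":[0,0,0],"claw":1}

```text
clock: 2.57
eef_pos: [0.424, 0.25, 0.1233]
tool_rot: [179.8, -0.0, 48.0]
wrist_force: [-1.2, 0.1, -0.1]
width: 0.0929
```

```bash
python3 - <<'E'
from h import *
go(.425,.2513,.025,48)
z=np.load("top0.npz"); im=z["im"]; c=(z["K"],z["R"],z["t"])
h=cv2.cvtColor(im,cv2.COLOR_BGR2HSV); m=cv2.inRange(h,(140,120,80),(165,255,255))
n,l,st,ce=cv2.connectedComponentsWithStats(m)
for i in range(1,n):
    if st[i,4]>50: print("purple",st[i],ray(c,*ce[i],.025))
E
```

```text
t2.6 eef [0.424  0.25   0.1233] rpy [179.8  -0.   48. ] dp [ 0.0016 -0.0005  0.0983] norm 0.098
 rot [ 0.2 -0.   0. ]
purple [125 226  21  20 327] [0.43657214 0.43248996 0.025     ]
purple [171 268  20  19 305] [0.30724035 0.29869338 0.025     ]
```

play_rows:
  steps:
    - {"dp":[0.001,0,0.035],"rot":[0,0,0],"claw":1}
    - {"dp":[0.001,0,0.035],"rot":[0,0,0],"claw":1}
    - {"dp":[0,0,0.026],"rot":[0,0,0],"claw":1}
    - {"dp":[0,0,0],"rot":[0,0,0],"claw":0}
    - {"dp":[0,0,0],"rot":[0,0,0],"claw":0}
    - {"dp":[0,0,0],"rot":[0,0,0],"claw":0}
    - {"dp":[0,0,0],"rot":[0,0,0],"claw":0}
    - {"dp":[0,0,0],"rot":[0,0,0],"claw":0}
    - {"dp":[0,0,0],"rot":[0,0,0],"claw":0}

```text
clock: 3.32
eef_pos: [0.4307, 0.2475, 0.0363]
tool_rot: [179.4, -0.6, 47.8]
wrist_force: [-0.2, 0.7, -0.1]
width: 0.0578
```

play_rows:
  steps:
    - {"dp":[0,0,-0.02],"rot":[0,0,0],"claw":0}
    - {"dp":[0,0,-0.03],"rot":[0,0,0],"claw":0}
    - {"dp":[0,0,-0.04],"rot":[0,0,0],"claw":0}
    - {"dp":[0,0,-0.02],"rot":[0,0,0],"claw":0}

```text
clock: 3.65
eef_pos: [0.4261, 0.2466, 0.1487]
tool_rot: [179.6, -0.2, 47.8]
wrist_force: [2.0, 0.5, -0.2]
width: 0.0536
```

```bash
python3 - <<'E'
from h import *
print(arm.get_state()["width"])
go(.56,-.28,.13,48)
E
```

```text
0.05359642927244342
t3.6 eef [0.4261 0.2466 0.1487] rpy [179.6  -0.2  47.8] dp [-0.3001  0.4529  0.0205] norm 0.544
 rot [ 0.4 -0.2 -0.2]
```

play_rows:
  steps:
    - {"dp":[-0.0214,0.0323,0],"rot":[0,0,0],"claw":0}
    - {"dp":[-0.0214,0.0323,0],"rot":[0,0,0],"claw":0}
    - {"dp":[-0.0214,0.0323,0],"rot":[0,0,0],"claw":0}
    - {"dp":[-0.0214,0.0323,0],"rot":[0,0,0],"claw":0}
    - {"dp":[-0.0214,0.0323,0],"rot":[0,0,0],"claw":0}
    - {"dp":[-0.0214,0.0323,0],"rot":[0,0,0],"claw":0}
    - {"dp":[-0.0214,0.0323,0],"rot":[0,0,0],"claw":0}
    - {"dp":[-0.0214,0.0323,0],"rot":[0,0,0],"claw":0}
    - {"dp":[-0.0214,0.0323,0],"rot":[0,0,0],"claw":0}
    - {"dp":[-0.0214,0.0323,0],"rot":[0,0,0],"claw":0}

```text
clock: 4.48
eef_pos: [0.5321, -0.1337, 0.1692]
tool_rot: [178.4, -1.6, 48.9]
wrist_force: [0.9, 1.0, -0.7]
width: 0.0531
```

play_rows:
  steps:
    - {"dp":[-0.0214,0.0323,0],"rot":[0,0,0],"claw":0}
    - {"dp":[-0.0214,0.0323,0],"rot":[0,0,0],"claw":0}
    - {"dp":[-0.0214,0.0323,0],"rot":[0,0,0],"claw":0}
    - {"dp":[-0.015,0.02,0],"rot":[0,0,0],"claw":0}
    - {"dp":[0,0,0],"rot":[0,0,0],"claw":0}

```text
clock: 4.9
eef_pos: [0.57, -0.2862, 0.1751]
tool_rot: [177.8, -1.5, 48.6]
wrist_force: [-0.9, -0.6, -0.5]
width: 0.0544
```

```bash
python3 - <<'E'
from h import *
print(arm.get_state()["width"])
im,d,c=look("top"); cv2.imwrite("pics/top1.png",im[130:280,130:500])
go(.56,-.28,.03,48)
E
```

```text
0.054434267402344964
t5.0 eef [ 0.5695 -0.2841  0.175 ] rpy [177.9  -1.6  48.6] dp [-0.0072 -0.0152  0.1444] norm 0.145
 rot [ 2.1 -1.6  0.6]
```

View pics/top1.png

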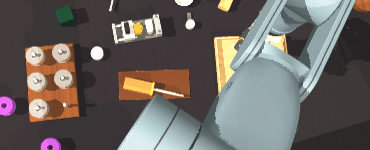

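play_rows:
  steps:
    - {"dp":[-0.004,-0.008,0.035],"rot":[2,-1.6,0.6],"claw":0}
    - {"dp":[-0.003,-0.007,0.035],"rot":[0,0,0],"claw":0}
    - {"dp":[0,0,0.035],"rot":[0,0,0],"claw":0}
    - {"dp":[0,0,0.012],"rot":[0,0,0],"claw":0}
    - {"dp":[0,0,0.0],"rot":[0,0,0],"claw":0}

```text
clock: 5.37
eef_pos: [0.5567, -0.2762, 0.0596]
tool_rot: [179.5, -0.1, 48.0]
wrist_force: [0.7, -0.2, -1.5]
width: 0.0536
```

```bash
python3 - <<'E'
from h import *
print(arm.get_state()["width"],arm.get_state()["wrist_force"])
go(.56,-.28,.023,48)
E
```

```text
0.05364987636404206 [ 0.6682756  -0.21131794 -1.54364836]
t5.4 eef [ 0.5567 -0.2762  0.0596] rpy [ 1.795e+02 -1.000e-01  4.800e+01] dp [-0.0007  0.0047  0.0367] norm 0.037
 rot [ 0.5 -0.1  0. ]
```

play_rows:
  steps:
    - {"dp":[0,0.004,0.018],"rot":[0,0,0],"claw":0}
    - {"dp":[0,0,0.008],"rot":[0,0,0],"claw":0}
    - {"dp":[0,0,0.003],"rot":[0,0,0],"claw":0}
    - {"dp":[0,0,0.003],"rot":[0,0,0],"claw":0}
    - {"dp":[0,0,0.002],"rot":[0,0,0],"claw":0}

```text
clock: 5.78
eef_pos: [0.5614, -0.2746, 0.0301]
tool_rot: [179.4, -0.1, 48.3]
wrist_force: [-4.0, 0.3, 8.7]
width: 0.0532
```

play_rows:
  steps:
    - {"dp":[0,0,0],"rot":[0,0,0],"claw":0.72}
    - {"dp":[0,0,0],"rot":[0,0,0],"claw":0.72}
    - {"dp":[0,0,0],"rot":[0,0,0],"claw":0.72}
    - {"dp":[0,0,-0.02],"rot":[0,0,0],"claw":0.72}
    - {"dp":[0,0,-0.035],"rot":[0,0,0],"claw":1}
    - {"dp":[0,0,-0.035],"rot":[0,0,0],"claw":1}
    - {"dp":[0,0,-0.01],"rot":[0,0,0],"claw":1}

```text
clock: 6.37
eef_pos: [0.56, -0.2736, 0.1345]
tool_rot: [179.4, -0.2, 48.3]
wrist_force: [1.3, -0.0, 0.3]
width: 0.0819
```

```bash
python3 - <<'E'
from h import *
go(.5047,.2555,.13,48)
im,d,c=look("wrist","w2.png");W=cloud(c,d)
m=((W[...,2]>.035)&(W[...,2]<.048)&(W[...,1]<-.2)).astype(np.uint8)
n,l,st,ce=cv2.connectedComponentsWithStats(m)
for i in range(1,n):
    if st[i,4]>300: print(st[i],cv2.minEnclosingCircle(W[l==i][:,:2].astype(np.float32)),np.nanmedian(W[l==i][:,2]))
E
```

```text
t6.4 eef [ 0.56   -0.2736  0.1345] rpy [179.4  -0.2  48.3] dp [ 0.3582 -0.3934  0.0014] norm 0.532
 rot [ 0.6 -0.2  0.3]
[ 216  157   66   64 3017] ((0.5601274967193604, -0.272774875164032), 0.02713077701628208) 0.04014178785865338
```

View pics/w2.png

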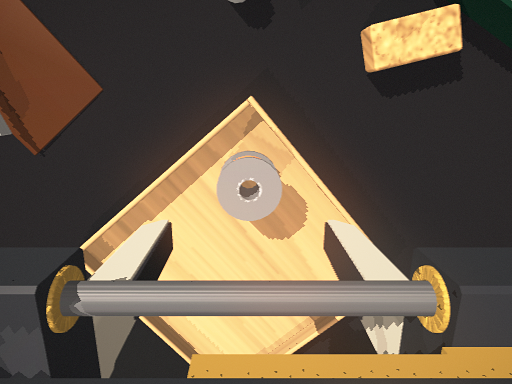

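play_rows:
  steps:
    - {"dp":[0.0256,-0.0281,0],"rot":[0.6,-0.2,0.3],"claw":1}
    - {"dp":[0.0256,-0.0281,0],"rot":[0,0,0],"claw":1}
    - {"dp":[0.0256,-0.0281,0],"rot":[0,0,0],"claw":1}
    - {"dp":[0.0256,-0.0281,0],"rot":[0,0,0],"claw":1}
    - {"dp":[0.0256,-0.0281,0],"rot":[0,0,0],"claw":1}
    - {"dp":[0.0256,-0.0281,0],"rot":[0,0,0],"claw":1}
    - {"dp":[0.0256,-0.0281,0],"rot":[0,0,0],"claw":1}
    - {"dp":[0.0256,-0.0281,0],"rot":[0,0,0],"claw":1}
    - {"dp":[0.0256,-0.0281,0],"rot":[0,0,0],"claw":1}
    - {"dp":[0.0256,-0.0281,0],"rot":[0,0,0],"claw":1}

```text
clock: 7.25
eef_pos: [0.5221, 0.109, 0.1257]
tool_rot: [179.6, 0.2, 47.0]
wrist_force: [0.6, -0.1, -0.3]
width: 0.0931
```

play_rows:
  steps:
    - {"dp":[0.0256,-0.0281,0],"rot":[0,0,0],"claw":1}
    - {"dp":[0.0256,-0.0281,0],"rot":[0,0,0],"claw":1}
    - {"dp":[0.0256,-0.0281,0],"rot":[0,0,0],"claw":1}
    - {"dp":[0.012,-0.012,0],"rot":[0,0,0],"claw":1}
    - {"dp":[0,0,0],"rot":[0,0,0],"claw":1}

```text
clock: 7.67
eef_pos: [0.5064, 0.2525, 0.1194]
tool_rot: [179.9, 0.3, 47.4]
wrist_force: [0.6, -0.4, -1.2]
width: 0.0928
```

```bash
python3 - <<'E'
from h import *
go(.5047,.2555,.025,48)
E
```

```text
t7.7 eef [0.5064 0.2525 0.1194] rpy [179.9   0.3  47.4] dp [ 0.0016 -0.0035  0.0944] norm 0.095
 rot [ 0.1  0.3 -0.6]
```

play_rows:
  steps:
    - {"dp":[0.001,-0.003,0.035],"rot":[0,0,-0.6],"claw":1}
    - {"dp":[0,0,0.035],"rot":[0,0,0],"claw":1}
    - {"dp":[0,0,0.02],"rot":[0,0,0],"claw":1}
    - {"dp":[0,0,0.008],"rot":[0,0,0],"claw":1}
    - {"dp":[0,0,0],"rot":[0,0,0],"claw":0}
    - {"dp":[0,0,0],"rot":[0,0,0],"claw":0}
    - {"dp":[0,0,0],"rot":[0,0,0],"claw":0}
    - {"dp":[0,0,0],"rot":[0,0,0],"claw":0}
    - {"dp":[0,0,0],"rot":[0,0,0],"claw":0}
    - {"dp":[0,0,0],"rot":[0,0,0],"claw":0}

```text
clock: 8.5
eef_pos: [0.5067, 0.2535, 0.0191]
tool_rot: [179.9, -0.0, 47.9]
wrist_force: [0.0, 0.7, -0.5]
width: 0.0576
```

play_rows:
  steps:
    - {"dp":[0,0,0],"rot":[0,0,0],"claw":0}
    - {"dp":[0,0,-0.02],"rot":[0,0,0],"claw":0}
    - {"dp":[0,0,-0.03],"rot":[0,0,0],"claw":0}
    - {"dp":[0,0,-0.035],"rot":[0,0,0],"claw":0}
    - {"dp":[0,0,-0.02],"rot":[0,0,0],"claw":0}

```text
clock: 8.92
eef_pos: [0.5036, 0.2511, 0.1212]
tool_rot: [-179.8, 0.5, 47.8]
wrist_force: [1.2, 0.1, -0.2]
width: 0.0564
```

```bash
python3 - <<'E'
from h import *
print(arm.get_state()["width"])
go(.56,-.37,.13,48)
E
```

```text
0.05644863655596089
t8.9 eef [0.5036 0.2511 0.1212] rpy [-179.8    0.5   47.8] dp [-0.4223  0.4589 -0.0063] norm 0.624
 rot [-0.2  0.5 -0.2]
```

play_rows:
  steps:
    - {"dp":[-0.0266,0.0289,0],"rot":[0,0.5,0],"claw":0}
    - {"dp":[-0.0266,0.0289,0],"rot":[0,0,0],"claw":0}
    - {"dp":[-0.0266,0.0289,0],"rot":[0,0,0],"claw":0}
    - {"dp":[-0.0266,0.0289,0],"rot":[0,0,0],"claw":0}
    - {"dp":[-0.0266,0.0289,0],"rot":[0,0,0],"claw":0}
    - {"dp":[-0.0266,0.0289,0],"rot":[0,0,0],"claw":0}
    - {"dp":[-0.0266,0.0289,0],"rot":[0,0,0],"claw":0}
    - {"dp":[-0.0266,0.0289,0],"rot":[0,0,0],"claw":0}
    - {"dp":[-0.0266,0.0289,0],"rot":[0,0,0],"claw":0}
    - {"dp":[-0.0266,0.0289,0],"rot":[0,0,0],"claw":0}

```text
clock: 9.75
eef_pos: [0.5452, -0.1475, 0.1284]
tool_rot: [179.6, -0.8, 48.7]
wrist_force: [0.7, -0.2, -0.7]
width: 0.0562
```

play_rows:
  steps:
    - {"dp":[-0.0266,0.0289,0],"rot":[0,0,0],"claw":0}
    - {"dp":[-0.0266,0.0289,0],"rot":[0,0,0],"claw":0}
    - {"dp":[-0.0266,0.0289,0],"rot":[0,0,0],"claw":0}
    - {"dp":[-0.0266,0.0289,0],"rot":[0,0,0],"claw":0}
    - {"dp":[-0.0266,0.0289,0],"rot":[0,0,0],"claw":0}
    - {"dp":[-0.008,0.009,0],"rot":[0,0,0],"claw":0}
    - {"dp":[0,0,0],"rot":[0,0,0],"claw":0}

```text
clock: 10.33
eef_pos: [0.5636, -0.3758, 0.1258]
tool_rot: [179.5, -0.6, 48.2]
wrist_force: [-0.5, 1.1, -0.9]
width: 0.0562
```

```bash
python3 - <<'E'
from h import *
print(arm.get_state()["width"])
go(.56,-.37,.008,48)
E
```

```text
0.05615115675426951
t10.3 eef [ 0.5636 -0.3758  0.1258] rpy [179.5  -0.6  48.2] dp [ 0.0007 -0.0076  0.1178] norm 0.118
 rot [ 0.5 -0.6  0.2]
```

play_rows:
  steps:
    - {"dp":[0.001,-0.006,0.035],"rot":[0.5,-0.6,0],"claw":0}
    - {"dp":[0,-0.002,0.035],"rot":[0,0,0],"claw":0}
    - {"dp":[0,0,0.025],"rot":[0,0,0],"claw":0}
    - {"dp":[0,0,0.01],"rot":[0,0,0],"claw":0}
    - {"dp":[0,0,0.003],"rot":[0,0,0],"claw":0}

```text
clock: 10.75
eef_pos: [0.5593, -0.3676, 0.0168]
tool_rot: [179.8, -0.0, 48.1]
wrist_force: [-0.2, 0.2, -0.6]
width: 0.056
```

```bash
python3 - <<'E'
from h import *
go(.56,-.37,.008,48);print(arm.get_state()["wrist_force"])
E
```

```text
t10.8 eef [ 0.5593 -0.3676  0.0168] rpy [179.8  -0.   48.1] dp [-0.0013  0.0021  0.0088] norm 0.009
 rot [ 0.2 -0.   0.1]
[-0.24347262  0.17364583 -0.57344512]
```

play_rows:
  steps:
    - {"dp":[0,0.001,0.004],"rot":[0,0,0],"claw":0}
    - {"dp":[0,0,0.002],"rot":[0,0,0],"claw":0}
    - {"dp":[0,0,0],"rot":[0,0,0],"claw":0.72}
    - {"dp":[0,0,0],"rot":[0,0,0],"claw":0.72}
    - {"dp":[0,0,0],"rot":[0,0,0],"claw":0.72}
    - {"dp":[0,0,-0.02],"rot":[0,0,0],"claw":0.72}
    - {"dp":[0,0,-0.035],"rot":[0,0,0],"claw":0.72}
    - {"dp":[0,0,-0.035],"rot":[0,0,0],"claw":1}
    - {"dp":[0,0,-0.02],"rot":[0,0,0],"claw":1}
    - {"dp":[0.0303,-0.0252,0],"rot":[0,0,0],"claw":1}

```text
clock: 11.58
eef_pos: [0.5642, -0.3338, 0.1329]
tool_rot: [179.1, 0.1, 48.0]
wrist_force: [0.9, 1.2, 0.4]
width: 0.0825
```

play_rows:
  steps:
    - {"dp":[0.0303,-0.0252,0],"rot":[0,0,0],"claw":1}
    - {"dp":[0.0303,-0.0252,0],"rot":[0,0,0],"claw":1}
    - {"dp":[0.0303,-0.0252,0],"rot":[0,0,0],"claw":1}
    - {"dp":[0.0303,-0.0252,0],"rot":[0,0,0],"claw":1}
    - {"dp":[0.0303,-0.0252,0],"rot":[0,0,0],"claw":1}
    - {"dp":[0.0303,-0.0252,0],"rot":[0,0,0],"claw":1}
    - {"dp":[0.0303,-0.0252,0],"rot":[0,0,0],"claw":1}
    - {"dp":[0.0303,-0.0252,0],"rot":[0,0,0],"claw":1}
    - {"dp":[0.0303,-0.0252,0],"rot":[0,0,0],"claw":1}
    - {"dp":[0.0303,-0.0252,0],"rot":[0,0,0],"claw":1}

```text
clock: 12.42
eef_pos: [0.5889, 0.0683, 0.1446]
tool_rot: [177.1, -0.6, 47.3]
wrist_force: [1.0, 0.1, -0.4]
width: 0.093
```

play_rows:
  steps:
    - {"dp":[0.0303,-0.0252,0],"rot":[0,0,0],"claw":1}
    - {"dp":[0.0303,-0.0252,0],"rot":[0,0,0],"claw":1}
    - {"dp":[0.0303,-0.0252,0],"rot":[0,0,0],"claw":1}
    - {"dp":[0.0303,-0.0252,0],"rot":[0,0,0],"claw":1}
    - {"dp":[0,0,0],"rot":[0,0,0],"claw":1}

```text
clock: 12.83
eef_pos: [0.5987, 0.2414, 0.1488]
tool_rot: [176.7, -1.4, 47.6]
wrist_force: [0.0, -0.4, -0.7]
width: 0.0929
```

```bash
python3 - <<'E'
from h import *
go(.5847,.2597,.02,48);print(arm.get_state()["wrist_force"])
E
```

```text
t12.8 eef [0.5987 0.2414 0.1488] rpy [176.7  -1.4  47.6] dp [ 0.0009 -0.0301  0.1273] norm 0.131
 rot [ 3.3 -1.4 -0.5]
[ 0.03746447 -0.38964065 -0.6766021 ]
```

play_rows:
  steps:
    - {"dp":[0.002,-0.015,0.01],"rot":[3.3,-1.4,-0.5],"claw":1}
    - {"dp":[0.002,-0.01,0.02],"rot":[0,0,0],"claw":1}
    - {"dp":[0,0,0],"rot":[0,0,0],"claw":1}

```text
clock: 13.08
eef_pos: [0.5846, 0.2659, 0.1221]
tool_rot: [179.8, -0.4, 48.4]
wrist_force: [-0.9, -0.2, 0.4]
width: 0.093
```

```bash
python3 - <<'E'
from h import *
go(.5847,.2597,.02,48)
E
```

```text
t13.1 eef [0.5846 0.2659 0.1221] rpy [179.8  -0.4  48.4] dp [-0.0053  0.0038  0.1021] norm 0.102
 rot [ 0.2 -0.4  0.4]
```

play_rows:
  steps:
    - {"dp":[-0.005,0.004,0.035],"rot":[0,-0.4,0.4],"claw":1}
    - {"dp":[0,0,0.035],"rot":[0,0,0],"claw":1}
    - {"dp":[0,0,0.025],"rot":[0,0,0],"claw":1}
    - {"dp":[0,0,0.008],"rot":[0,0,0],"claw":1}
    - {"dp":[0,0,0],"rot":[0,0,0],"claw":0}
    - {"dp":[0,0,0],"rot":[0,0,0],"claw":0}
    - {"dp":[0,0,0],"rot":[0,0,0],"claw":0}
    - {"dp":[0,0,0],"rot":[0,0,0],"claw":0}
    - {"dp":[0,0,0],"rot":[0,0,0],"claw":0}
    - {"dp":[0,0,0],"rot":[0,0,0],"claw":0}

```text
clock: 13.92
eef_pos: [0.5936, 0.2587, 0.0321]
tool_rot: [179.2, -1.0, 47.9]
wrist_force: [-9.9, 11.4, -7.1]
width: 0.0581
```

play_rows:
  steps:
    - {"dp":[0,0,0],"rot":[0,0,0],"claw":0}
    - {"dp":[0,0,-0.02],"rot":[0,0,0],"claw":0}
    - {"dp":[0,0,-0.03],"rot":[0,0,0],"claw":0}
    - {"dp":[0,0,-0.035],"rot":[0,0,0],"claw":0}
    - {"dp":[0,0,-0.02],"rot":[0,0,0],"claw":0}

```text
clock: 14.33
eef_pos: [0.5868, 0.2591, 0.1368]
tool_rot: [179.6, -0.5, 48.0]
wrist_force: [0.3, -0.0, -1.2]
width: 0.0558
```

```bash
python3 - <<'E'
from h import *
print(arm.get_state()["width"])
go(.50,-.28,.13,48)
E
```

```text
0.05580292905139576
t14.3 eef [0.5868 0.2591 0.1368] rpy [179.6  -0.5  48. ] dp [-0.4586  0.2964  0.0046] norm 0.546
 rot [ 0.4 -0.5 -0. ]
```

play_rows:
  steps:
    - {"dp":[-0.0327,0.0213,0],"rot":[0.3,-0.5,0],"claw":0}
    - {"dp":[-0.0327,0.0213,0],"rot":[0,0,0],"claw":0}
    - {"dp":[-0.0327,0.0213,0],"rot":[0,0,0],"claw":0}
    - {"dp":[-0.0327,0.0213,0],"rot":[0,0,0],"claw":0}
    - {"dp":[-0.0327,0.0213,0],"rot":[0,0,0],"claw":0}
    - {"dp":[-0.0327,0.0213,0],"rot":[0,0,0],"claw":0}
    - {"dp":[-0.0327,0.0213,0],"rot":[0,0,0],"claw":0}
    - {"dp":[-0.0327,0.0213,0],"rot":[0,0,0],"claw":0}
    - {"dp":[-0.0327,0.0213,0],"rot":[0,0,0],"claw":0}
    - {"dp":[-0.0327,0.0213,0],"rot":[0,0,0],"claw":0}

```text
clock: 15.17
eef_pos: [0.5356, -0.1331, 0.1544]
tool_rot: [178.3, -1.5, 49.0]
wrist_force: [1.3, 0.3, -1.8]
width: 0.0561
```

play_rows:
  steps:
    - {"dp":[-0.0327,0.0213,0],"rot":[0,0,0],"claw":0}
    - {"dp":[-0.0327,0.0213,0],"rot":[0,0,0],"claw":0}
    - {"dp":[-0.0327,0.0213,0],"rot":[0,0,0],"claw":0}
    - {"dp":[-0.017,0.011,0],"rot":[0,0,0],"claw":0}
    - {"dp":[0,0,0],"rot":[0,0,0],"claw":0}

```text
clock: 15.58
eef_pos: [0.5144, -0.2859, 0.1598]
tool_rot: [177.5, -1.3, 48.7]
wrist_force: [0.1, 0.2, -1.1]
width: 0.0559
```

```bash
python3 - <<'E'
from h import *
print(arm.get_state()["width"])
go(.50,-.28,.02,48)
E
```

```text
0.05585839601596219
t15.6 eef [ 0.5144 -0.2859  0.1598] rpy [177.5  -1.3  48.7] dp [-0.0082 -0.0208  0.1388] norm 0.141
 rot [ 2.5 -1.3  0.6]
```

play_rows:
  steps:
    - {"dp":[-0.003,-0.008,0.03],"rot":[2.5,-1.3,0.6],"claw":0}
    - {"dp":[-0.002,-0.007,0.035],"rot":[0,0,0],"claw":0}
    - {"dp":[0,0,0.035],"rot":[0,0,0],"claw":0}
    - {"dp":[0,0,0.02],"rot":[0,0,0],"claw":0}
    - {"dp":[0,0,0],"rot":[0,0,0],"claw":0}

```text
clock: 16.0
eef_pos: [0.5049, -0.284, 0.0428]
tool_rot: [179.2, 0.0, 47.7]
wrist_force: [-0.7, -0.1, -1.3]
width: 0.0556
```

```bash
python3 - <<'E'
from h import *
print(arm.get_state()["width"],arm.get_state()["wrist_force"])
go(.50,-.28,.02,48)
im,d,c=look("side"); cv2.imwrite("pics/s1.png",cv2.resize(im[290:384,170:370],None,fx=3,fy=3))
E
```

```text
0.055576655009738685 [-0.66378698 -0.14786122 -1.3252461 ]
t16.0 eef [ 0.5049 -0.284   0.0428] rpy [179.2   0.   47.7] dp [-0.0004 -0.0066  0.0227] norm 0.024
 rot [ 0.8  0.  -0.3]
```

View pics/s1.png

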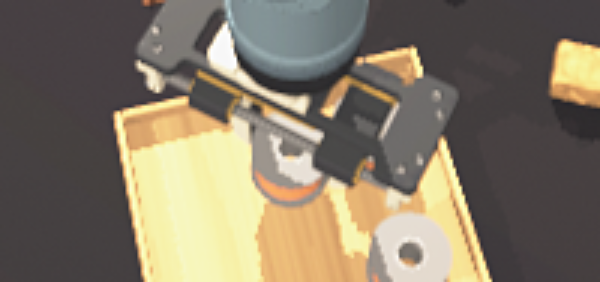

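play_rows:
  steps:
    - {"dp":[0,-0.006,0.012],"rot":[0.8,0,0],"claw":0}
    - {"dp":[0,0,0.006],"rot":[0,0,0],"claw":0}
    - {"dp":[0,0,0.004],"rot":[0,0,0],"claw":0}

```text
clock: 16.3
eef_pos: [0.5045, -0.2809, 0.0262]
tool_rot: [179.5, -0.0, 47.9]
wrist_force: [-0.3, 0.2, -1.4]
width: 0.0556
```

play_rows:
  steps:
    - {"dp":[0,0,0.003],"rot":[0,0,0],"claw":0}
    - {"dp":[0,0,0.002],"rot":[0,0,0],"claw":0}

```text
clock: 16.47
eef_pos: [0.5056, -0.2811, 0.0222]
tool_rot: [179.3, -0.0, 47.9]
wrist_force: [0.4, 0.8, -1.6]
width: 0.0556
```

play_rows:
  steps:
    - {"dp":[0,0,0.004],"rot":[0,0,0],"claw":0}
    - {"dp":[0,0,0.002],"rot":[0,0,0],"claw":0}
    - {"dp":[0,0,0],"rot":[0,0,0],"claw":0.72}
    - {"dp":[0,0,0],"rot":[0,0,0],"claw":0.72}
    - {"dp":[0,0,0],"rot":[0,0,0],"claw":0.72}
    - {"dp":[0,0,-0.02],"rot":[0,0,0],"claw":0.72}
    - {"dp":[0,0,-0.035],"rot":[0,0,0],"claw":0.72}
    - {"dp":[0,0,-0.035],"rot":[0,0,0],"claw":1}
    - {"dp":[0,0,-0.02],"rot":[0,0,0],"claw":1}

```text
clock: 17.22
eef_pos: [0.5026, -0.2794, 0.1276]
tool_rot: [179.7, 0.0, 47.9]
wrist_force: [1.1, -0.2, 0.5]
width: 0.0758
```

play_rows:
  steps:
    - {"dp":[0.0292,-0.0265,0],"rot":[0.4,0,0],"claw":1}
    - {"dp":[0.0292,-0.0265,0],"rot":[0,0,0],"claw":1}
    - {"dp":[0.0292,-0.0265,0],"rot":[0,0,0],"claw":1}
    - {"dp":[0.0292,-0.0265,0],"rot":[0,0,0],"claw":1}
    - {"dp":[0.0292,-0.0265,0],"rot":[0,0,0],"claw":1}
    - {"dp":[0.0292,-0.0265,0],"rot":[0,0,0],"claw":1}
    - {"dp":[0.0292,-0.0265,0],"rot":[0,0,0],"claw":1}
    - {"dp":[0.0292,-0.0265,0],"rot":[0,0,0],"claw":1}
    - {"dp":[0.0292,-0.0265,0],"rot":[0,0,0],"claw":1}
    - {"dp":[0.0292,-0.0265,0],"rot":[0,0,0],"claw":1}

```text
clock: 18.05
eef_pos: [0.5115, 0.1169, 0.1333]
tool_rot: [178.5, -0.3, 47.0]
wrist_force: [1.7, 0.4, 0.1]
width: 0.093
```

play_rows:
  steps:
    - {"dp":[0.0292,-0.0265,0],"rot":[0.5,0,0],"claw":1}
    - {"dp":[0.0292,-0.0265,0],"rot":[0,0,0],"claw":1}
    - {"dp":[0.0292,-0.0265,0],"rot":[0,0,0],"claw":1}
    - {"dp":[0.0292,-0.0265,0],"rot":[0,0,0],"claw":1}
    - {"dp":[0.014,-0.012,0],"rot":[0,0,0],"claw":1}
    - {"dp":[0,0,0],"rot":[0,0,0],"claw":1}

```text
clock: 18.55
eef_pos: [0.5134, 0.3102, 0.1325]
tool_rot: [179.0, -0.7, 47.3]
wrist_force: [-0.0, -0.2, 0.1]
width: 0.0927
```

```bash
python3 - <<'E'
from h import *
go(.5008,.3354,.022,48)
E
```

```text
t18.6 eef [0.5134 0.3102 0.1325] rpy [179.   -0.7  47.3] dp [ 0.0087 -0.0282  0.1101] norm 0.114
 rot [ 1.  -0.7 -0.7]
```

play_rows:
  steps:
    - {"dp":[0.008,-0.02,0.005],"rot":[1,-0.7,-0.7],"claw":1}
    - {"dp":[0.002,-0.006,0.02],"rot":[0,0,0],"claw":1}
    - {"dp":[0,0,0],"rot":[0,0,0],"claw":1}

```text
clock: 18.8
eef_pos: [0.5013, 0.3365, 0.107]
tool_rot: [179.9, -0.0, 48.2]
wrist_force: [-0.7, -0.0, -1.2]
width: 0.093
```

```bash
python3 - <<'E'
from h import *
go(.5008,.3354,.022,48)
E
```

```text
t18.8 eef [0.5013 0.3365 0.107 ] rpy [179.9  -0.   48.2] dp [-0.0012  0.0002  0.085 ] norm 0.085
 rot [ 0.1 -0.   0.2]
```

play_rows:
  steps:
    - {"dp":[0,0,0.035],"rot":[0,0,0],"claw":1}
    - {"dp":[0,0,0.03],"rot":[0,0,0],"claw":1}
    - {"dp":[0,0,0.018],"rot":[0,0,0],"claw":1}
    - {"dp":[0,0,0.004],"rot":[0,0,0],"claw":1}
    - {"dp":[0,0,0],"rot":[0,0,0],"claw":0}
    - {"dp":[0,0,0],"rot":[0,0,0],"claw":0}
    - {"dp":[0,0,0],"rot":[0,0,0],"claw":0}
    - {"dp":[0,0,0],"rot":[0,0,0],"claw":0}
    - {"dp":[0,0,0],"rot":[0,0,0],"claw":0}
    - {"dp":[0,0,0],"rot":[0,0,0],"claw":0}

```text
clock: 19.63
eef_pos: [0.5074, 0.332, 0.0265]
tool_rot: [179.7, -0.5, 47.9]
wrist_force: [-10.0, 8.7, -6.1]
width: 0.0578
```

play_rows:
  steps:
    - {"dp":[0,0,0],"rot":[0,0,0],"claw":0}
    - {"dp":[0,0,-0.02],"rot":[0,0,0],"claw":0}
    - {"dp":[0,0,-0.03],"rot":[0,0,0],"claw":0}
    - {"dp":[0,0,-0.035],"rot":[0,0,0],"claw":0}
    - {"dp":[0,0,-0.02],"rot":[0,0,0],"claw":0}

```text
clock: 20.05
eef_pos: [0.501, 0.3312, 0.1303]
tool_rot: [-179.9, 0.1, 48.0]
wrist_force: [1.0, 0.0, -1.2]
width: 0.0554
```

```bash
python3 - <<'E'
from h import *
print(arm.get_state()["width"])
go(.50,-.37,.13,48)
E
```

```text
0.05541111316737656
t20.1 eef [0.501  0.3312 0.1303] rpy [-1.799e+02  1.000e-01  4.800e+01] dp [-5.215e-01  4.687e-01  5.000e-04] norm 0.701
 rot [-0.1  0.1 -0. ]
```

play_rows:
  steps:
    - {"dp":[-0.0291,0.0262,0],"rot":[0.1,-0.05,0],"claw":0}
    - {"dp":[-0.0291,0.0262,0],"rot":[0.1,-0.05,0],"claw":0}
    - {"dp":[-0.0291,0.0262,0],"rot":[0.1,-0.05,0],"claw":0}
    - {"dp":[-0.0291,0.0262,0],"rot":[0.1,-0.05,0],"claw":0}
    - {"dp":[-0.0291,0.0262,0],"rot":[0.1,-0.05,0],"claw":0}
    - {"dp":[-0.0291,0.0262,0],"rot":[0.1,-0.05,0],"claw":0}
    - {"dp":[-0.0291,0.0262,0],"rot":[0.1,-0.05,0],"claw":0}
    - {"dp":[-0.0291,0.0262,0],"rot":[0.1,-0.05,0],"claw":0}
    - {"dp":[-0.0291,0.0262,0],"rot":[0.1,-0.05,0],"claw":0}
    - {"dp":[-0.0291,0.0262,0],"rot":[0.1,-0.05,0],"claw":0}

```text
clock: 20.88
eef_pos: [0.5099, -0.0657, 0.1428]
tool_rot: [179.9, -0.8, 49.0]
wrist_force: [0.7, 0.6, -2.0]
width: 0.0552
```

play_rows:
  steps:
    - {"dp":[-0.0291,0.0262,0],"rot":[0.1,-0.05,0],"claw":0}
    - {"dp":[-0.0291,0.0262,0],"rot":[0.1,-0.05,0],"claw":0}
    - {"dp":[-0.0291,0.0262,0],"rot":[0.1,-0.05,0],"claw":0}
    - {"dp":[-0.0291,0.0262,0],"rot":[0.1,-0.05,0],"claw":0}
    - {"dp":[-0.0291,0.0262,0],"rot":[0.1,-0.05,0],"claw":0}
    - {"dp":[-0.0291,0.0262,0],"rot":[0.1,-0.05,0],"claw":0}
    - {"dp":[-0.017,0.015,0],"rot":[0,0,0],"claw":0}
    - {"dp":[0,0,0],"rot":[0,0,0],"claw":0}

```text
clock: 21.55
eef_pos: [0.5125, -0.3471, 0.1461]
tool_rot: [179.7, -0.3, 48.7]
wrist_force: [0.1, -0.7, -0.8]
width: 0.0552
```

```bash
python3 - <<'E'
from h import *
print(arm.get_state()["width"])
go(.50,-.37,.014,48)
E
```

```text
0.0551760426838886
t21.6 eef [ 0.5125 -0.3471  0.1461] rpy [179.7  -0.3  48.7] dp [-0.0262  0.005   0.132 ] norm 0.135
 rot [ 0.3 -0.3  0.7]
```

Gripped at about z=0.023 on the rack (board 0.018), so contact in the tray is at about 0.010.

play_rows:
  steps:
    - {"dp":[-0.02,0.004,0.015],"rot":[0.3,-0.3,0.7],"claw":0}
    - {"dp":[-0.006,0.001,0.035],"rot":[0,0,0],"claw":0}
    - {"dp":[0,0,0.035],"rot":[0,0,0],"claw":0}
    - {"dp":[0,0,0.03],"rot":[0,0,0],"claw":0}
    - {"dp":[0,0,0],"rot":[0,0,0],"claw":0}

```text
clock: 21.97
eef_pos: [0.5012, -0.3757, 0.0332]
tool_rot: [179.3, 0.1, 47.8]
wrist_force: [-1.1, 0.6, -2.1]
width: 0.0551
```

play_rows:
  steps:
    - {"dp":[0,0,0.006],"rot":[0,0,0],"claw":0}
    - {"dp":[0,0,0.003],"rot":[0,0,0],"claw":0}

```text
clock: 22.13
eef_pos: [0.5017, -0.3748, 0.025]
tool_rot: [179.3, 0.1, 47.9]
wrist_force: [-0.9, 0.8, -2.4]
width: 0.0555
```

play_rows:
  steps:
    - {"dp":[0,0,0.005],"rot":[0.5,0,0],"claw":0}
    - {"dp":[0,0,0.004],"rot":[0,0,0],"claw":0}
    - {"dp":[0,0,0],"rot":[0,0,0],"claw":0.72}
    - {"dp":[0,0,0],"rot":[0,0,0],"claw":0.72}
    - {"dp":[0,0,0],"rot":[0,0,0],"claw":0.72}
    - {"dp":[0,0,-0.02],"rot":[0,0,0],"claw":0.72}
    - {"dp":[0,0,-0.035],"rot":[0,0,0],"claw":0.72}
    - {"dp":[0,0,-0.035],"rot":[0,0,0],"claw":1}
    - {"dp":[0,0,-0.02],"rot":[0,0,0],"claw":1}

```text
clock: 22.88
eef_pos: [0.503, -0.3735, 0.1325]
tool_rot: [179.7, 0.1, 48.0]
wrist_force: [0.3, -0.8, 0.2]
width: 0.076
```

play_rows:
  steps:
    - {"dp":[0.0323,-0.0233,0],"rot":[0.1,0,0],"claw":1}
    - {"dp":[0.0323,-0.0233,0],"rot":[0.1,0,0],"claw":1}
    - {"dp":[0.0323,-0.0233,0],"rot":[0.1,0,0],"claw":1}
    - {"dp":[0.0323,-0.0233,0],"rot":[0.1,0,0],"claw":1}
    - {"dp":[0.0323,-0.0233,0],"rot":[0.1,0,0],"claw":1}
    - {"dp":[0.0323,-0.0233,0],"rot":[0.1,0,0],"claw":1}
    - {"dp":[0.0323,-0.0233,0],"rot":[0.1,0,0],"claw":1}
    - {"dp":[0.0323,-0.0233,0],"rot":[0.1,0,0],"claw":1}
    - {"dp":[0.0323,-0.0233,0],"rot":[0.1,0,0],"claw":1}
    - {"dp":[0.0323,-0.0233,0],"rot":[0.1,0,0],"claw":1}

```text
clock: 23.72
eef_pos: [0.5563, 0.0224, 0.1466]
tool_rot: [178.5, -0.2, 47.1]
wrist_force: [-0.3, 1.4, 0.2]
width: 0.0929
```

play_rows:
  steps:
    - {"dp":[0.0323,-0.0233,0],"rot":[0.1,0,0],"claw":1}
    - {"dp":[0.0323,-0.0233,0],"rot":[0.1,0,0],"claw":1}
    - {"dp":[0.0323,-0.0233,0],"rot":[0.1,0,0],"claw":1}
    - {"dp":[0.0323,-0.0233,0],"rot":[0.1,0,0],"claw":1}
    - {"dp":[0.0323,-0.0233,0],"rot":[0.1,0,0],"claw":1}
    - {"dp":[0.0323,-0.0233,0],"rot":[0.1,0,0],"claw":1}
    - {"dp":[0.0323,-0.0233,0],"rot":[0.1,0,0],"claw":1}
    - {"dp":[0,0,0],"rot":[0,0,0],"claw":1}

```text
clock: 24.38
eef_pos: [0.5918, 0.3196, 0.1528]
tool_rot: [178.7, -1.0, 47.5]
wrist_force: [-0.3, -0.1, 0.3]
width: 0.0929
```

```bash
python3 - <<'E'
from h import *
go(.579,.338,.11,48)
E
```

```text
t24.4 eef [0.5918 0.3196 0.1528] rpy [178.7  -1.   47.5] dp [ 0.0041 -0.0229  0.0424] norm 0.048
 rot [ 1.3 -1.  -0.5]
```

play_rows:
  steps:
    - {"dp":[0.003,-0.015,0.02],"rot":[1.3,-1,-0.5],"claw":1}
    - {"dp":[0.002,-0.006,0.025],"rot":[0,0,0],"claw":1}
    - {"dp":[0,0,0],"rot":[0,0,0],"claw":1}

```text
clock: 24.63
eef_pos: [0.5815, 0.3423, 0.1104]
tool_rot: [179.8, -0.4, 48.3]
wrist_force: [-0.4, -0.5, -0.7]
width: 0.0929
```

```bash
python3 - <<'E'
from h import *
go(.58,.339,.022,48)
E
```

```text
t24.6 eef [0.5815 0.3423 0.1104] rpy [179.8  -0.4  48.3] dp [-0.0041  0.0008  0.0884] norm 0.088
 rot [ 0.2 -0.4  0.3]
```

play_rows:
  steps:
    - {"dp":[-0.004,0.001,0.035],"rot":[0,-0.4,0.3],"claw":1}
    - {"dp":[0,0,0.03],"rot":[0,0,0],"claw":1}
    - {"dp":[0,0,0.021],"rot":[0,0,0],"claw":1}
    - {"dp":[0,0,0.004],"rot":[0,0,0],"claw":1}
    - {"dp":[0,0,0],"rot":[0,0,0],"claw":0}
    - {"dp":[0,0,0],"rot":[0,0,0],"claw":0}
    - {"dp":[0,0,0],"rot":[0,0,0],"claw":0}
    - {"dp":[0,0,0],"rot":[0,0,0],"claw":0}
    - {"dp":[0,0,0],"rot":[0,0,0],"claw":0}
    - {"dp":[0,0,0],"rot":[0,0,0],"claw":0}

```text
clock: 25.47
eef_pos: [0.5886, 0.3381, 0.0339]
tool_rot: [179.3, -1.0, 47.9]
wrist_force: [-8.0, 8.1, -5.1]
width: 0.0577
```

play_rows:
  steps:
    - {"dp":[0,0,0],"rot":[0,0,0],"claw":0}
    - {"dp":[0,0,-0.02],"rot":[0,0,0],"claw":0}
    - {"dp":[0,0,-0.03],"rot":[0,0,0],"claw":0}
    - {"dp":[0,0,-0.035],"rot":[0,0,0],"claw":0}
    - {"dp":[0,0,-0.02],"rot":[0,0,0],"claw":0}

```text
clock: 25.88
eef_pos: [0.5824, 0.3376, 0.1371]
tool_rot: [179.7, -0.5, 48.0]
wrist_force: [1.6, -0.1, 0.3]
width: 0.0561
```

play_rows:
  steps:
    - {"dp":[-0.0344,0.0192,0],"rot":[0.15,-0.1,0],"claw":0}
    - {"dp":[-0.0344,0.0192,0],"rot":[0.15,-0.05,0],"claw":0}
    - {"dp":[-0.0344,0.0192,0],"rot":[0.1,-0.05,0],"claw":0}
    - {"dp":[-0.0344,0.0192,0],"rot":[0.1,-0.05,0],"claw":0}
    - {"dp":[-0.0344,0.0192,0],"rot":[0.1,-0.05,0],"claw":0}
    - {"dp":[-0.0344,0.0192,0],"rot":[0.1,-0.05,0],"claw":0}
    - {"dp":[-0.0344,0.0192,0],"rot":[0.1,-0.05,0],"claw":0}
    - {"dp":[-0.0344,0.0192,0],"rot":[0.1,-0.05,0],"claw":0}
    - {"dp":[-0.0344,0.0192,0],"rot":[0.1,-0.05,0],"claw":0}
    - {"dp":[-0.0344,0.0192,0],"rot":[0.1,-0.05,0],"claw":0}

```text
clock: 26.72
eef_pos: [0.5012, -0.0521, 0.1464]
tool_rot: [179.6, -1.3, 48.9]
wrist_force: [0.8, -0.1, -0.6]
width: 0.056
```

play_rows:
  steps:
    - {"dp":[-0.0344,0.0192,0],"rot":[0.1,-0.05,0],"claw":0}
    - {"dp":[-0.0344,0.0192,0],"rot":[0.1,-0.05,0],"claw":0}
    - {"dp":[-0.0344,0.0192,0],"rot":[0.1,-0.05,0],"claw":0}
    - {"dp":[-0.0344,0.0192,0],"rot":[0.1,-0.05,0],"claw":0}
    - {"dp":[-0.027,0.015,0],"rot":[0,0,0],"claw":0}
    - {"dp":[0,0,0],"rot":[0,0,0],"claw":0}

```text
clock: 27.22
eef_pos: [0.4586, -0.2543, 0.1481]
tool_rot: [179.2, -1.0, 48.7]
wrist_force: [-0.2, 0.4, -0.1]
width: 0.0558
```

```bash
python3 - <<'E'
from h import *
go(.44,-.275,.03,48)
E
```

```text
t27.2 eef [ 0.4586 -0.2543  0.1481] rpy [179.2  -1.   48.7] dp [-0.0298 -0.0019  0.1176] norm 0.121
 rot [ 0.8 -1.   0.7]
```

play_rows:
  steps:
    - {"dp":[-0.02,0,0.015],"rot":[0.8,-1,0.7],"claw":0}
    - {"dp":[-0.008,0,0.035],"rot":[0,0,0],"claw":0}
    - {"dp":[0,0,0.035],"rot":[0,0,0],"claw":0}
    - {"dp":[0,0,0.03],"rot":[0,0,0],"claw":0}
    - {"dp":[0,0,0],"rot":[0,0,0],"claw":0}

```text
clock: 27.63
eef_pos: [0.4429, -0.2829, 0.0353]
tool_rot: [179.1, 0.1, 47.6]
wrist_force: [-0.0, 0.4, -0.7]
width: 0.0558
```

play_rows:
  steps:
    - {"dp":[0,0,0.005],"rot":[0,0,0],"claw":0}
    - {"dp":[0,0,0.003],"rot":[0,0,0],"claw":0}

```text
clock: 27.8
eef_pos: [0.4434, -0.2825, 0.0281]
tool_rot: [179.2, 0.1, 47.6]
wrist_force: [-0.3, -0.1, -0.8]
width: 0.0559
```

play_rows:
  steps:
    - {"dp":[0,0,0.005],"rot":[0.5,0,0],"claw":0}
    - {"dp":[0,0,0.004],"rot":[0,0,0],"claw":0}
    - {"dp":[0,0,0.001],"rot":[0,0,0],"claw":0.72}
    - {"dp":[0,0,0],"rot":[0,0,0],"claw":0.72}
    - {"dp":[0,0,0],"rot":[0,0,0],"claw":0.72}
    - {"dp":[0,0,-0.02],"rot":[0,0,0],"claw":0.72}
    - {"dp":[0,0,-0.035],"rot":[0,0,0],"claw":0.72}
    - {"dp":[0,0,-0.035],"rot":[0,0,0],"claw":1}
    - {"dp":[0,0,-0.02],"rot":[0,0,0],"claw":1}

```text
clock: 28.55
eef_pos: [0.4442, -0.2807, 0.1333]
tool_rot: [179.7, 0.1, 47.8]
wrist_force: [0.7, 0.0, -0.0]
width: 0.0761
```

play_rows:
  steps:
    - {"dp":[0.0276,-0.0267,0],"rot":[0.1,0,0],"claw":1}
    - {"dp":[0.0276,-0.0267,0],"rot":[0.1,0,0],"claw":1}
    - {"dp":[0.0276,-0.0267,0],"rot":[0.1,0,0],"claw":1}
    - {"dp":[0.0276,-0.0267,0],"rot":[0.1,0,0],"claw":1}
    - {"dp":[0.0276,-0.0267,0],"rot":[0.1,0,0],"claw":1}
    - {"dp":[0.0276,-0.0267,0],"rot":[0.1,0,0],"claw":1}
    - {"dp":[0.0276,-0.0267,0],"rot":[0.1,0,0],"claw":1}
    - {"dp":[0.0276,-0.0267,0],"rot":[0.1,0,0],"claw":1}
    - {"dp":[0.0276,-0.0267,0],"rot":[0.1,0,0],"claw":1}
    - {"dp":[0.0276,-0.0267,0],"rot":[0.1,0,0],"claw":1}

```text
clock: 29.38
eef_pos: [0.4418, 0.1058, 0.1435]
tool_rot: [178.6, -0.4, 47.0]
wrist_force: [0.3, -0.3, 0.1]
width: 0.093
```

play_rows:
  steps:
    - {"dp":[0.0276,-0.0267,0],"rot":[0.1,0,0],"claw":1}
    - {"dp":[0.0276,-0.0267,0],"rot":[0.1,0,0],"claw":1}
    - {"dp":[0.0276,-0.0267,0],"rot":[0.1,0,0],"claw":1}
    - {"dp":[0.0276,-0.0267,0],"rot":[0.1,0,0],"claw":1}
    - {"dp":[0.0276,-0.0267,0],"rot":[0.1,0,0],"claw":1}
    - {"dp":[0,0,0],"rot":[0,0,0],"claw":1}

```text
clock: 29.88
eef_pos: [0.4371, 0.3153, 0.147]
tool_rot: [178.9, -1.1, 47.3]
wrist_force: [0.6, -0.5, -0.1]
width: 0.0932
```

```bash
python3 - <<'E'
from h import *
go(.421,.331,.11,48)
E
```

```text
t29.9 eef [0.4371 0.3153 0.147 ] rpy [178.9  -1.1  47.3] dp [-0.0001 -0.0232  0.0365] norm 0.043
 rot [ 1.1 -1.1 -0.7]
```

play_rows:
  steps:
    - {"dp":[0.001,-0.015,0.02],"rot":[1.1,-1.1,-0.6],"claw":1}
    - {"dp":[0,-0.007,0.022],"rot":[0,0,0],"claw":1}
    - {"dp":[0,0,0],"rot":[0,0,0],"claw":1}
    - {"dp":[0,0,0.035],"rot":[0,0,0],"claw":1}
    - {"dp":[0,0,0.028],"rot":[0,0,0],"claw":1}
    - {"dp":[0,0,0],"rot":[0,0,0],"claw":1}

```text
clock: 30.38
eef_pos: [0.4262, 0.3356, 0.0462]
tool_rot: [179.6, -0.7, 48.4]
wrist_force: [-0.5, -0.8, -0.4]
width: 0.0926
```

```bash
python3 - <<'E'
from h import *
go(.421,.331,.022,48)
E
```

```text
t30.4 eef [0.4262 0.3356 0.0462] rpy [179.6  -0.7  48.4] dp [-0.0072 -0.001   0.0241] norm 0.025
 rot [ 0.4 -0.7  0.4]
```

play_rows:
  steps:
    - {"dp":[-0.007,-0.001,0.016],"rot":[0.4,-0.7,0.4],"claw":1}
    - {"dp":[0,0,0.006],"rot":[0,0,0],"claw":1}
    - {"dp":[0,0,0],"rot":[0,0,0],"claw":0}
    - {"dp":[0,0,0],"rot":[0,0,0],"claw":0}
    - {"dp":[0,0,0],"rot":[0,0,0],"claw":0}
    - {"dp":[0,0,0],"rot":[0,0,0],"claw":0}
    - {"dp":[0,0,0],"rot":[0,0,0],"claw":0}
    - {"dp":[0,0,0],"rot":[0,0,0],"claw":0}
    - {"dp":[0,0,0],"rot":[0,0,0],"claw":0}

```text
clock: 31.13
eef_pos: [0.4285, 0.3315, 0.0348]
tool_rot: [179.7, -0.8, 47.8]
wrist_force: [0.1, -0.2, -1.8]
width: 0.0534
```

play_rows:
  steps:
    - {"dp":[0,0,-0.02],"rot":[0,0,0],"claw":0}
    - {"dp":[0,0,-0.03],"rot":[0,0,0],"claw":0}
    - {"dp":[0,0,-0.035],"rot":[0,0,0],"claw":0}
    - {"dp":[0,0,-0.02],"rot":[0,0,0],"claw":0}

```text
clock: 31.47
eef_pos: [0.4236, 0.3301, 0.1376]
tool_rot: [-179.9, -0.2, 47.8]
wrist_force: [0.2, 0.6, -1.0]
width: 0.053
```

play_rows:
  steps:
    - {"dp":[-0.029,0.0276,0],"rot":[0.15,-0.1,0],"claw":0}
    - {"dp":[-0.029,0.0276,0],"rot":[0.15,-0.05,0],"claw":0}
    - {"dp":[-0.029,0.0276,0],"rot":[0.1,-0.05,0],"claw":0}
    - {"dp":[-0.029,0.0276,0],"rot":[0.1,-0.05,0],"claw":0}
    - {"dp":[-0.029,0.0276,0],"rot":[0.1,-0.05,0],"claw":0}
    - {"dp":[-0.029,0.0276,0],"rot":[0.1,-0.05,0],"claw":0}
    - {"dp":[-0.029,0.0276,0],"rot":[0.1,-0.05,0],"claw":0}
    - {"dp":[-0.029,0.0276,0],"rot":[0.1,-0.05,0],"claw":0}
    - {"dp":[-0.029,0.0276,0],"rot":[0.1,-0.05,0],"claw":0}
    - {"dp":[-0.029,0.0276,0],"rot":[0.1,-0.05,0],"claw":0}

```text
clock: 32.3
eef_pos: [0.4387, -0.0749, 0.1415]
tool_rot: [-179.4, -0.7, 48.9]
wrist_force: [1.0, -0.0, -1.9]
width: 0.053
```

play_rows:
  steps:
    - {"dp":[-0.029,0.0276,0],"rot":[0.1,-0.05,0],"claw":0}
    - {"dp":[-0.029,0.0276,0],"rot":[0.1,-0.05,0],"claw":0}
    - {"dp":[-0.029,0.0276,0],"rot":[0.1,-0.05,0],"claw":0}
    - {"dp":[-0.029,0.0276,0],"rot":[0.1,-0.05,0],"claw":0}
    - {"dp":[-0.029,0.0276,0],"rot":[0.1,-0.05,0],"claw":0}
    - {"dp":[-0.029,0.0276,0],"rot":[0.1,-0.05,0],"claw":0}
    - {"dp":[-0.029,0.0276,0],"rot":[0.1,-0.05,0],"claw":0}
    - {"dp":[0,0,0],"rot":[0,0,0],"claw":0}

```text
clock: 32.97
eef_pos: [0.4469, -0.3743, 0.1363]
tool_rot: [-178.9, -0.2, 48.6]
wrist_force: [0.2, -1.2, -1.1]
width: 0.0529
```

```bash
python3 - <<'E'
from h import *
go(.44,-.372,.03,48)
E
```

```text
t33.0 eef [ 0.4469 -0.3743  0.1363] rpy [-178.9   -0.2   48.6] dp [-0.0032 -0.0046  0.1064] norm 0.107
 rot [-1.1 -0.2  0.6]
```

play_rows:
  steps:
    - {"dp":[-0.003,-0.006,0.02],"rot":[-1.1,-0.2,0.6],"claw":0}
    - {"dp":[0,0,0.035],"rot":[0,0,0],"claw":0}
    - {"dp":[0,0,0.035],"rot":[0,0,0],"claw":0}
    - {"dp":[0,0,0.012],"rot":[0,0,0],"claw":0}
    - {"dp":[0,0,0],"rot":[0,0,0],"claw":0}

```text
clock: 33.38
eef_pos: [0.4401, -0.3782, 0.0318]
tool_rot: [179.7, 0.1, 47.6]
wrist_force: [-0.4, 0.2, -1.0]
width: 0.0531
```

play_rows:
  steps:
    - {"dp":[0,0,0.004],"rot":[0,0,0],"claw":0}
    - {"dp":[0,0,0.003],"rot":[0,0,0],"claw":0}

```text
clock: 33.55
eef_pos: [0.44, -0.3776, 0.0244]
tool_rot: [179.8, 0.1, 47.6]
wrist_force: [-0.8, 0.5, -1.4]
width: 0.0534
```

play_rows:
  steps:
    - {"dp":[0,0,0.003],"rot":[0,0,0],"claw":0}
    - {"dp":[0,0,0.003],"rot":[0,0,0],"claw":0}

```text
clock: 33.72
eef_pos: [0.4405, -0.3782, 0.0214]
tool_rot: [179.6, 0.2, 47.7]
wrist_force: [-10.5, 7.8, 33.8]
width: 0.0532
```

play_rows:
  steps:
    - {"dp":[0,0,0],"rot":[0,0,0],"claw":0.72}
    - {"dp":[0,0,0],"rot":[0,0,0],"claw":0.72}
    - {"dp":[0,0,0],"rot":[0,0,0],"claw":0.72}
    - {"dp":[0,0,-0.02],"rot":[0,0,0],"claw":0.72}
    - {"dp":[0,0,-0.035],"rot":[0,0,0],"claw":0.72}
    - {"dp":[0,0,-0.035],"rot":[0,0,0],"claw":1}
    - {"dp":[0,0,-0.02],"rot":[0,0,0],"claw":1}

```text
clock: 34.3
eef_pos: [0.4402, -0.3762, 0.1351]
tool_rot: [179.7, 0.2, 47.8]
wrist_force: [-0.1, -0.8, 0.3]
width: 0.0759
```

```bash
python3 - <<'E'
from h import *
im,d,c=look("wrist","w3.png");W=cloud(c,d)
m=((W[...,2]>.034)&(W[...,2]<.048)&(W[...,1]<-.2)).astype(np.uint8)
n,l,st,ce=cv2.connectedComponentsWithStats(m)
for i in range(1,n):
    if st[i,4]>300: print(st[i],cv2.minEnclosingCircle(W[l==i][:,:2].astype(np.float32)),np.nanmedian(W[l==i][:,2]))
go(.55,.03,.2,97)
E
```

```text
[248   0  59  16 656] ((0.5485707521438599, -0.2856874167919159), 0.020737463608384132) 0.04017794633371401
[ 193    3   74   80 4187] ((0.5036177039146423, -0.28395527601242065), 0.02709905616939068) 0.04024542296476217
[ 320   37   73   75 3955] ((0.5591384172439575, -0.36414703726768494), 0.02728731371462345) 0.04009458339904592
[ 136   67   71   73 3679] ((0.44108468294143677, -0.2850939631462097), 0.02708597481250763) 0.04029494151510879
[ 272  102   69   69 3378] ((0.5017253160476685, -0.3745255768299103), 0.027194619178771973) 0.04011147172088854
[ 217  165   65   63 2953] ((0.43538153171539307, -0.38104894757270813), 0.027146006003022194) 0.04013188288032072
t34.4 eef [ 0.4416 -0.3779  0.1387] rpy [179.4   0.2  47.8] dp [ 0.3746 -0.1932 -0.0648] norm 0.426
 rot [  0.5   0.5 -49.2]
```

View pics/w3.png

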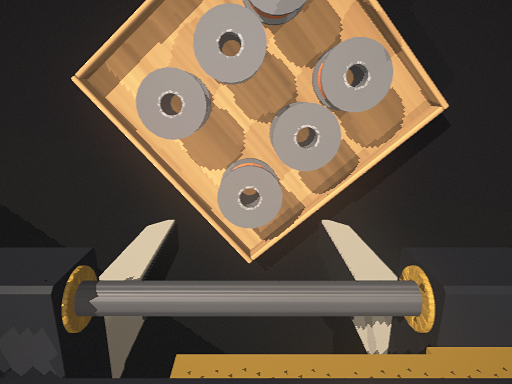

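All six spools stand upright in the tray: tops at 40 mm, the last one at pixel (250,197). Now the guide.

play_rows:
  steps:
    - {"dp":[0,0,-0.01],"rot":[0,0,7],"claw":1}
    - {"dp":[0,0,-0.01],"rot":[0,0,7],"claw":1}
    - {"dp":[0,0,-0.01],"rot":[0,0,7],"claw":1}
    - {"dp":[0,0,-0.01],"rot":[0,0,7],"claw":1}
    - {"dp":[0,0,0],"rot":[0,0,7],"claw":1}
    - {"dp":[0,0,0],"rot":[0,0,6],"claw":1}

```text
clock: 34.85
eef_pos: [0.4441, -0.3796, 0.1867]
tool_rot: [178.7, -0.7, 5.7]
wrist_force: [-0.8, 0.4, 0.4]
width: 0.0931
```

play_rows:
  steps:
    - {"dp":[0.0206,-0.0348,0],"rot":[0,0,0],"claw":1}
    - {"dp":[0.0206,-0.0348,0],"rot":[0,0,0],"claw":1}
    - {"dp":[0.0206,-0.0348,0],"rot":[0,0,0],"claw":1}
    - {"dp":[0.0206,-0.0348,0],"rot":[0,0,0],"claw":1}
    - {"dp":[0.0206,-0.0348,0],"rot":[0,0,0],"claw":1}
    - {"dp":[0.0206,-0.0348,0],"rot":[0,0,0],"claw":1}
    - {"dp":[0.0206,-0.0348,0],"rot":[0,0,0],"claw":1}
    - {"dp":[0.0206,-0.0348,0],"rot":[0,0,0],"claw":1}
    - {"dp":[0.0206,-0.0348,0],"rot":[0,0,0],"claw":1}
    - {"dp":[0.02,-0.034,0],"rot":[0,0,0],"claw":1}

```text
clock: 35.68
eef_pos: [0.6246, -0.0139, 0.1834]
tool_rot: [178.1, -1.4, 4.4]
wrist_force: [1.3, 0.1, 0.0]
width: 0.093
```

play_rows:
  steps:
    - {"dp":[0.01,-0.02,0],"rot":[0,0,0],"claw":1}
    - {"dp":[0,0,0],"rot":[0,0,0],"claw":1}
    - {"dp":[0,0,0],"rot":[0,0,0],"claw":1}

```text
clock: 35.93
eef_pos: [0.6363, 0.0173, 0.1827]
tool_rot: [178.2, -1.6, 4.9]
wrist_force: [-0.5, -0.1, -0.2]
width: 0.0931
```

```bash
python3 - <<'E'
from h import *
im,d,c=look("wrist","w4.png");W=cloud(c,d); np.savez("w4.npz",im=im,W=W,K=c[0],R=c[1],t=c[2])
go(.648,.053,.05,7)
X,Y,Z=W[...,0],W[...,1],W[...,2]
near=(X>.56)&(X<.75)&(Y>-.08)&(Y<.15)
def fit(n,m):
    m=cv2.morphologyEx(m.astype(np.uint8),cv2.MORPH_OPEN,np.ones((3,3)))
    k,l,st,ce=cv2.connectedComponentsWithStats(m)
    for i in range(1,k):
        if st[i,4]>60: P=W[l==i]; print(n,st[i],cv2.minAreaRect(P[:,:2].astype(np.float32)),np.nanmedian(P[:,2]).round(4))
fit("lug",near&(Z>.06)&(Z<.08)); fit("z30-45",near&(Z>.03)&(Z<.045)); fit("base",near&(Z>.003)&(Z<.009)); fit("all",near&(Z>.003))
E
```

```text
t36.0 eef [0.6361 0.0171 0.1827] rpy [178.2  -1.5   4.9] dp [ 0.0113 -0.0388  0.1319] norm 0.138
 rot [ 1.8 -1.5 -2.1]
lug [195 150  18  35 576] ((0.6493273973464966, 0.05566525459289551), (0.029601380228996277, 0.013996281661093235), 5.883537769317627) 0.0691
z30-45 [ 297  125   20   66 1307] ((0.6604855060577393, -0.040208928287029266), (0.06339896470308304, 0.018373144790530205), 6.793795585632324) 0.0391
z30-45 [ 192  132   67   58 2153] ((0.651165783405304, 0.03775575011968613), (0.056122325360774994, 0.0632639080286026), 7.333686828613281) 0.0337
z30-45 [269 138  22  42 831] ((0.6573572754859924, -0.014484632760286331), (0.039912573993206024, 0.019998759031295776), 7.196257591247559) 0.0351
base [ 174  124  120   62 2148] ((0.6520016193389893, 0.029105886816978455), (0.06413640826940536, 0.12212802469730377), 6.746549606323242) 0.0052
base [175 140  19  39 637] ((0.644649088382721, 0.08118578791618347), (0.04122370481491089, 0.01669531874358654), 7.034551620483398) 0.0054
all [160  50  14  33 223] ((0.7350096106529236, 0.10101651400327682), (0.006214154418557882, 0.031129540875554085), 74.77998352050781) 0.0144
all [ 162  123  155   69 9438] ((0.6526358723640442, 0.023799069225788116), (0.0642101988196373, 0.1520475298166275), 6.789188385009766) 0.0323
all [114 192  21  39 623] ((0.5848661661148071, 0.14129149913787842), (0.03870450705289841, 0.017275717109441757), 0.13798518478870392) 0.0191
all [    0   220   512   164 50933] ((0.6459738612174988, 0.021208960562944412), (0.04740732163190842, 0.12898273766040802), 4.826456546783447) 0.2837
```

View pics/w4.png

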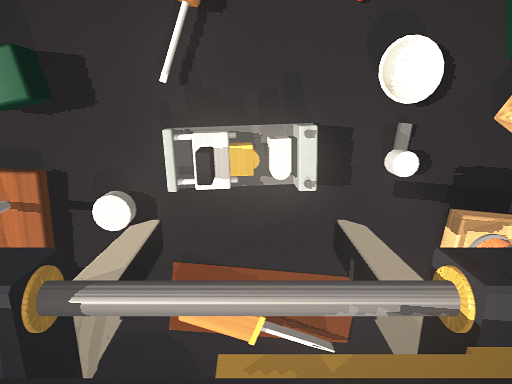

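The view shows the guide with the lug at pixel (204,167), the brass pad at (245,158), the anvil at (280,158), and the feeler still on the mat at (225,328). Guide yaw is 6.9°. The free gap is about 9 mm, so the jaw stands at about 4–5 mm.

play_rows:
  steps:
    - {"dp":[0.009,-0.019,0.02],"rot":[1.8,-1.5,-2],"claw":0.4}
    - {"dp":[0.009,-0.018,0.03],"rot":[0,0,0],"claw":0.4}
    - {"dp":[0,0,0.02],"rot":[0,0,0],"claw":0.4}
    - {"dp":[0,0,0],"rot":[0,0,0],"claw":0.4}

```text
clock: 36.32
eef_pos: [0.6526, 0.0498, 0.1137]
tool_rot: [179.9, -0.3, 6.6]
wrist_force: [-1.7, 0.4, -0.9]
width: 0.071
```

```bash
cat > g.py <<'E'
from h import *
def gm(f=None):
    im,d,c=look("wrist",f);W=cloud(c,d); X,Y,Z=W[...,0],W[...,1],W[...,2]
    th=np.radians(6.9); o=np.array([.6556,-.001]); gx=(X-o[0])*np.cos(th)+(Y-o[1])*np.sin(th); gy=-(X-o[0])*np.sin(th)+(Y-o[1])*np.cos(th)
    def rng(n,m,a):
        v=a[m]; print(n,m.sum(),"p1/p50/p99 mm",(1e3*np.nanpercentile(v,[1,50,99])).round(1) if m.sum()>5 else None)
    rng("lug gy",(Z>.064)&(Z<.078)&(abs(gx)<.012)&(gy>.03)&(gy<.08),gy)
    rng("lug gx",(Z>.064)&(Z<.078)&(abs(gx)<.03)&(gy>.03)&(gy<.08),gx)
    rng("anvil gy",(Z>.032)&(Z<.039)&(gx>-.008)&(gx<.018)&(gy>-.03)&(gy<.004),gy)
    rng("endblk gy",(Z>.035)&(Z<.043)&(abs(gx)<.028)&(gy>-.07)&(gy<-.028),gy)
    hsv=cv2.cvtColor(im,cv2.COLOR_BGR2HSV); br=(hsv[...,1]>110)&(hsv[...,0]>10)&(hsv[...,0]<32)
    rng("pad gy",br&(Z>.027)&(Z<.037)&(abs(gx)<.004)&(gy>-.01)&(gy<.03),gy)
    return im,W,gx,gy
E
python3 - <<'E'
from g import *
gm(); go(.6493,.0557,.045,6.9)
E
```

```text
lug gy 686 p1/p50/p99 mm [50.6 57.3 63.7]
lug gx 863 p1/p50/p99 mm [-13.8   1.7  15.2]
anvil gy 868 p1/p50/p99 mm [-23.6 -13.4  -3.7]
endblk gy 1697 p1/p50/p99 mm [-47.9 -38.3 -30.5]
pad gy 275 p1/p50/p99 mm [ 7.2 18.6 29.5]
t36.4 eef [0.6533 0.0498 0.1155] rpy [179.9  -0.4   6.6] dp [-0.0038 -0.0065  0.0704] norm 0.071
 rot [ 0.1 -0.4 -0.3]
```

play_rows:
  steps:
    - {"dp":[-0.003,-0.006,0.02],"rot":[0,-0.4,-0.3],"claw":0.4}
    - {"dp":[0,0,0.03],"rot":[0,0,0],"claw":0.4}
    - {"dp":[0,0,0.01],"rot":[0,0,0],"claw":0.4}
    - {"dp":[0,0,0],"rot":[0,0,0],"claw":0.4}

```text
clock: 36.7
eef_pos: [0.6534, 0.049, 0.0615]
tool_rot: [179.7, -0.6, 6.5]
wrist_force: [0.5, -0.8, 1.0]
width: 0.0407
```

```bash
python3 - <<'E'
from g import *
go(.6493,.0557,.045,6.9)
E
```

```text
t36.7 eef [0.6534 0.049  0.0615] rpy [179.7  -0.6   6.5] dp [-0.0035 -0.0072  0.0164] norm 0.018
 rot [ 0.3 -0.6 -0.4]
```

play_rows:
  steps:
    - {"dp":[-0.004,-0.008,0],"rot":[0.3,-0.6,-0.4],"claw":0.4}
    - {"dp":[0,0,0.012],"rot":[0,0,0],"claw":0.4}
    - {"dp":[0,0,0],"rot":[0,0,0],"claw":0.4}

```text
clock: 36.95
eef_pos: [0.6502, 0.0547, 0.0535]
tool_rot: [179.9, -0.3, 6.8]
wrist_force: [-0.9, -0.1, -0.8]
width: 0.0373
```

```bash
python3 - <<'E'
from g import *
go(.6493,.0557,.045,6.9)
E
```

```text
t37.0 eef [0.6502 0.0547 0.0535] rpy [179.9  -0.3   6.8] dp [-0.0008 -0.0011  0.0085] norm 0.009
 rot [ 0.1 -0.3 -0.1]
```

play_rows:
  steps:
    - {"dp":[-0.001,-0.001,0.007],"rot":[0,-0.3,0],"claw":0.4}
    - {"dp":[0,0,0],"rot":[0,0,0],"claw":0}
    - {"dp":[0,0,0],"rot":[0,0,0],"claw":0}
    - {"dp":[0,0,0],"rot":[0,0,0],"claw":0}
    - {"dp":[0,0,0],"rot":[0,0,0],"claw":0}
    - {"dp":[0,0,0],"rot":[0,0,0],"claw":0}

```text
clock: 37.45
eef_pos: [0.6512, 0.0546, 0.0489]
tool_rot: [179.8, -0.2, 6.9]
wrist_force: [0.3, 0.7, -1.2]
width: 0.0138
```

```bash
python3 - <<'E'
from g import *
print(arm.get_state()["wrist_force"],arm.get_state()["width"])
gm(); go(.6493,.0557,.045,6.9)
E
```

```text
[ 0.29682811  0.66102756 -1.23926488] 0.013845196581154847
lug gy 2113 p1/p50/p99 mm [37.  57.7 78.7]
lug gx 2430 p1/p50/p99 mm [-12.2   9.3  15.3]
anvil gy 1528 p1/p50/p99 mm [-23.7 -13.5  -3.7]
endblk gy 2822 p1/p50/p99 mm [-48.3 -38.6 -30.6]
pad gy 469 p1/p50/p99 mm [ 7.9 19.4 29.6]
t37.5 eef [0.6512 0.0546 0.0489] rpy [179.8  -0.2   6.9] dp [-0.0018 -0.0013  0.0039] norm 0.004
 rot [ 0.2 -0.2 -0. ]
```

play_rows:
  steps:
    - {"dp":[0,0.004,0],"rot":[0,0,0],"claw":0}
    - {"dp":[0,0.004,0],"rot":[0,0,0],"claw":0}
    - {"dp":[0,0,0],"rot":[0,0,0],"claw":0}

```text
clock: 37.75
eef_pos: [0.6516, 0.0508, 0.0489]
tool_rot: [-179.9, -0.2, 6.9]
wrist_force: [1.0, -5.7, -1.8]
width: 0.0135
```

```bash
python3 - <<'E'
from g import *
print(arm.get_state()["wrist_force"],arm.get_state()["width"])
gm("w5.png"); go(.6503,.047,.049,6.9)
E
```

```text
[ 1.03708111 -5.72935604 -1.81134145] 0.013478854998758973
lug gy 2111 p1/p50/p99 mm [33.  53.7 74.9]
lug gx 2431 p1/p50/p99 mm [-12.    9.3  15.3]
anvil gy 1536 p1/p50/p99 mm [-23.7 -13.5  -3.7]
endblk gy 2675 p1/p50/p99 mm [-48.2 -38.9 -30.6]
pad gy 534 p1/p50/p99 mm [ 4.2 16.8 29.3]
t37.8 eef [0.6516 0.0508 0.0489] rpy [-179.9   -0.2    6.9] dp [-0.0018  0.0036 -0.0001] norm 0.004
 rot [-0.1 -0.2 -0. ]
```

play_rows:
  steps:
    - {"dp":[0,0.005,0],"rot":[0,0,0],"claw":0}
    - {"dp":[0,0.004,0],"rot":[0,0,0],"claw":0}
    - {"dp":[0,0,0],"rot":[0,0,0],"claw":0}

```text
clock: 38.05
eef_pos: [0.6523, 0.0457, 0.0489]
tool_rot: [-179.5, -0.2, 6.9]
wrist_force: [0.1, -3.5, -1.6]
width: 0.0138
```

```bash
python3 - <<'E'
from g import *
print(arm.get_state()["wrist_force"],arm.get_state()["width"])
gm("w6.png"); go(.6503,.047,.049,6.9)
E
```

```text
[ 0.08517428 -3.52063102 -1.59443149] 0.013755987349580005
lug gy 2038 p1/p50/p99 mm [30.8 48.9 69.5]
lug gx 2356 p1/p50/p99 mm [-12.2   8.7  15.2]
anvil gy 1643 p1/p50/p99 mm [-23.8 -12.7   3.4]
endblk gy 2459 p1/p50/p99 mm [-48.2 -39.1 -30.6]
pad gy 550 p1/p50/p99 mm [-1.2 11.9 25.2]
t38.1 eef [0.6523 0.0457 0.0489] rpy [-179.6   -0.2    6.9] dp [-0.0018 -0.0016 -0.0001] norm 0.002
 rot [-0.4 -0.2  0. ]
```

play_rows:
  steps:
    - {"dp":[0,0,0],"rot":[0.4,0,0],"claw":0.4}
    - {"dp":[0,0,0],"rot":[0,0,0],"claw":0.4}
    - {"dp":[0,0,0],"rot":[0,0,0],"claw":0.4}
    - {"dp":[0,0,-0.025],"rot":[0,0,0],"claw":0.4}
    - {"dp":[0,0,-0.03],"rot":[0,0,0],"claw":0.4}
    - {"dp":[0,0,-0.015],"rot":[0,0,0],"claw":0.4}
    - {"dp":[0,0,0],"rot":[0,0,0],"claw":0.4}

```text
clock: 38.68
eef_pos: [0.6508, 0.0439, 0.1196]
tool_rot: [-179.0, 0.0, 6.8]
wrist_force: [1.3, -0.1, 0.8]
width: 0.0371
```

```bash
python3 - <<'E'
from g import *
im,W,gx,gy=gm("w7.png"); gm(); go(.6503,.047,.049,6.9)
u,v=np.where((abs(gx)<.03)&(gy>-.03)&(gy<.03)&(W[...,2]<.05)&(W[...,2]>.02))
a=im[u.min():u.max(),v.min():v.max()]; cv2.imwrite("pics/gap.png",cv2.resize(a,None,fx=6,fy=6,interpolation=cv2.INTER_CUBIC)); print(a.shape)
E
```

```text
lug gy 653 p1/p50/p99 mm [42.3 49.1 55.5]
lug gx 832 p1/p50/p99 mm [-14.1   1.5  15.2]
anvil gy 908 p1/p50/p99 mm [-23.5 -12.7   3.4]
endblk gy 1663 p1/p50/p99 mm [-48.  -38.5 -30.6]
pad gy 348 p1/p50/p99 mm [-0.9 13.7 27.2]
lug gy 659 p1/p50/p99 mm [42.3 48.6 55.5]
lug gx 844 p1/p50/p99 mm [-13.9   1.6  15.3]
anvil gy 930 p1/p50/p99 mm [-23.5 -12.6   3.4]
endblk gy 1670 p1/p50/p99 mm [-48.1 -38.5 -30.6]
pad gy 355 p1/p50/p99 mm [-1.1 13.3 26.9]
t38.8 eef [0.6494 0.044  0.1167] rpy [-179.     0.3    6.8] dp [ 0.0015 -0.0017  0.0678] norm 0.068
 rot [-1.   0.3 -0.1]
(69, 70, 3)
```

View pics/gap.png

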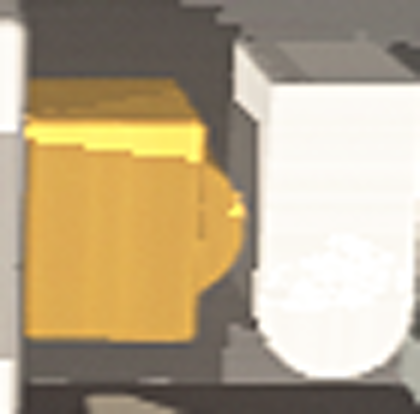

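play_rows:
  steps:
    - {"dp":[0.001,-0.002,0.025],"rot":[-1,0.3,0],"claw":0.4}
    - {"dp":[0,0,0.025],"rot":[0,0,0],"claw":0.4}
    - {"dp":[0,0,0.014],"rot":[0,0,0],"claw":0.4}
    - {"dp":[0,0,0],"rot":[0,0,0],"claw":0.4}

```text
clock: 39.12
eef_pos: [0.6484, 0.0465, 0.0471]
tool_rot: [180.0, 0.1, 6.8]
wrist_force: [-1.7, 0.5, -0.7]
width: 0.0375
```

```bash
cat >> g.py <<'E'
def tg():
    s=arm.get_state(); th=np.radians(6.9); p=s["eef_pos"][:2]-[.6556,-.001]
    print("t%.2f"%s["clock"],"tcp gx %.2f gy %.2f mm"%(1e3*(p[0]*np.cos(th)+p[1]*np.sin(th)),1e3*(-p[0]*np.sin(th)+p[1]*np.cos(th))),"z",s["eef_pos"][2].round(4),s["tool_rot"].round(1),"F",s["wrist_force"].round(1),"w",s["width"].round(4))
E
python3 - <<'E'
from g import *
tg()
E
```

```text
Traceback (most recent call last):
  File "g.py", line 16, in tg
    print("t%.2f"%s["clock"],"tcp gx %.2f gy %.2f mm"%(1e3*(p[0]*np.cos(th)+p[1]*np.sin(th)),1e3*(-p[0]*np.sin(th)+p[1]*np.cos(th))),"z",s["eef_pos"][2].round(4),s["tool_rot"].round(1),"F",s["wrist_force"].round(1),"w",s["width"].round(4))
                                                                                                                                                                                                                           ^^^^^^^^^^^^^^^^
AttributeError: 'float' object has no attribute 'round'
```

play_rows:
  steps:
    - {"dp":[0,0.001,0],"rot":[0,0,0],"claw":0.4}
    - {"dp":[0,0,0],"rot":[0,0,0],"claw":0}
    - {"dp":[0,0,0],"rot":[0,0,0],"claw":0}
    - {"dp":[0,0,0],"rot":[0,0,0],"claw":0}
    - {"dp":[0,0,0],"rot":[0,0,0],"claw":0}
    - {"dp":[0,0,0],"rot":[0,0,0],"claw":0}

```text
clock: 39.62
eef_pos: [0.6471, 0.0452, 0.0454]
tool_rot: [-180.0, 0.3, 6.8]
wrist_force: [1.4, -1.1, -6.8]
width: 0.0136
```

```bash
sed -i 's/s\["width"\].round(4)/round(s["width"],4)/' g.py; python3 - <<'E'
from g import *
tg(); gm(); tg()
E
```

```text
t39.62 tcp gx -2.86 gy 46.89 mm z 0.0454 [-180.     0.3    6.8] F [ 1.4 -1.1 -6.8] w 0.0136
lug gy 2192 p1/p50/p99 mm [30.8 49.2 70. ]
lug gx 2588 p1/p50/p99 mm [-13.4   5.7  15.3]
anvil gy 1723 p1/p50/p99 mm [-23.7 -12.7   3.4]
endblk gy 2843 p1/p50/p99 mm [-48.3 -39.  -30.6]
pad gy 622 p1/p50/p99 mm [-0.9 13.3 27. ]
t39.67 tcp gx -2.89 gy 46.92 mm z 0.0453 [-180.     0.3    6.8] F [ 0.  -0.6 -2.7] w 0.0137
```

play_rows:
  steps:
    - {"dp":[0,-0.002,0],"rot":[0,0,0],"claw":0}
    - {"dp":[0,0,0],"rot":[0,0,0],"claw":0}

```text
clock: 39.83
eef_pos: [0.647, 0.0457, 0.0454]
tool_rot: [179.9, 0.3, 6.8]
wrist_force: [0.2, 3.1, -2.6]
width: 0.0137
```

```bash
python3 - <<'E'
from g import *
tg()
E
```

```text
t39.83 tcp gx -2.90 gy 47.43 mm z 0.0454 [179.9   0.3   6.8] F [ 0.2  3.1 -2.6] w 0.0137
```

play_rows:
  steps:
    - {"dp":[0,-0.002,0],"rot":[0,0,0],"claw":0}
    - {"dp":[0,0,0],"rot":[0,0,0],"claw":0}

```text
clock: 40.0
eef_pos: [0.647, 0.0466, 0.0453]
tool_rot: [179.8, 0.3, 6.7]
wrist_force: [0.2, 1.8, -2.8]
width: 0.0136
```

play_rows:
  steps:
    - {"dp":[0,0,0],"rot":[0,0,0],"claw":0.4}
    - {"dp":[0,0,0],"rot":[0,0,0],"claw":0.4}
    - {"dp":[0,0,0],"rot":[0,0,0],"claw":0.4}
    - {"dp":[0,0,-0.025],"rot":[0,0,0],"claw":0.4}
    - {"dp":[0,0,-0.03],"rot":[0,0,0],"claw":0.4}
    - {"dp":[0,0,-0.015],"rot":[0,0,0],"claw":0.4}
    - {"dp":[0,0,0],"rot":[0,0,0],"claw":0.4}

```text
clock: 40.58
eef_pos: [0.6471, 0.0489, 0.1187]
tool_rot: [180.0, 0.3, 6.8]
wrist_force: [0.6, 0.1, 0.7]
width: 0.0371
```

```bash
python3 - <<'E'
from g import *
tg(); gm(); gm()
E
```

```text
t40.58 tcp gx -2.43 gy 50.54 mm z 0.1187 [180.    0.3   6.8] F [0.6 0.1 0.7] w 0.0371
lug gy 669 p1/p50/p99 mm [44.1 50.4 57.3]
lug gx 849 p1/p50/p99 mm [-14.    1.5  15.2]
anvil gy 894 p1/p50/p99 mm [-23.5 -13.    3.2]
endblk gy 1661 p1/p50/p99 mm [-48.  -38.3 -30.5]
pad gy 355 p1/p50/p99 mm [ 0.9 15.  28.9]
lug gy 686 p1/p50/p99 mm [43.6 50.4 57.3]
lug gx 870 p1/p50/p99 mm [-13.9   1.5  15.2]
anvil gy 908 p1/p50/p99 mm [-23.5 -12.9   3.5]
endblk gy 1685 p1/p50/p99 mm [-47.9 -38.4 -30.5]
pad gy 350 p1/p50/p99 mm [ 0.7 15.1 28.4]
```

play_rows:
  steps:
    - {"dp":[0.002,0.002,0.025],"rot":[0,0.3,0],"claw":0.4}
    - {"dp":[0,0,0.025],"rot":[0,0,0],"claw":0.4}
    - {"dp":[0,0,0.014],"rot":[0,0,0],"claw":0.4}
    - {"dp":[0,0,0],"rot":[0,0,0],"claw":0.4}

```text
clock: 41.02
eef_pos: [0.6462, 0.0476, 0.0467]
tool_rot: [-180.0, 0.3, 6.8]
wrist_force: [0.1, -0.3, 0.0]
width: 0.0372
```

```bash
python3 - <<'E'
from g import *
tg()
E
```

```text
t41.02 tcp gx -3.46 gy 49.40 mm z 0.0467 [-180.     0.3    6.8] F [ 0.1 -0.3  0. ] w 0.0372
```

play_rows:
  steps:
    - {"dp":[0,0.001,0],"rot":[0,0,0],"claw":0.4}
    - {"dp":[0,0,0],"rot":[0,0,0],"claw":0}
    - {"dp":[0,0,0],"rot":[0,0,0],"claw":0}
    - {"dp":[0,0,0],"rot":[0,0,0],"claw":0}
    - {"dp":[0,0,0],"rot":[0,0,0],"claw":0}
    - {"dp":[0,0,0],"rot":[0,0,0],"claw":0}

```text
clock: 41.52
eef_pos: [0.6449, 0.0466, 0.0451]
tool_rot: [-179.9, 0.5, 6.8]
wrist_force: [0.4, -1.3, -7.8]
width: 0.0141
```

```bash
python3 - <<'E'
from g import *
tg()
E
```

```text
t41.52 tcp gx -4.90 gy 48.51 mm z 0.0451 [-179.9    0.5    6.8] F [ 0.4 -1.3 -7.8] w 0.0141
```

play_rows:
  steps:
    - {"dp":[0,0.0025,0],"rot":[0,0,0],"claw":0}
    - {"dp":[0,0,0],"rot":[0,0,0],"claw":0}

```text
clock: 41.68
eef_pos: [0.645, 0.0456, 0.0451]
tool_rot: [-179.8, 0.5, 6.8]
wrist_force: [0.6, -3.3, -4.3]
width: 0.0142
```

```bash
python3 - <<'E'
from g import *
tg()
E
```

```text
t41.68 tcp gx -4.90 gy 47.51 mm z 0.0451 [-179.8    0.5    6.8] F [ 0.6 -3.3 -4.3] w 0.0142
```

play_rows:
  steps:
    - {"dp":[0,0,0],"rot":[0,0,0],"claw":0.4}
    - {"dp":[0,0,0],"rot":[0,0,0],"claw":0.4}
    - {"dp":[0,0,0],"rot":[0,0,0],"claw":0.4}
    - {"dp":[0,0,-0.025],"rot":[0,0,0],"claw":0.4}
    - {"dp":[0,0,-0.03],"rot":[0,0,0],"claw":0.4}
    - {"dp":[0,0,-0.015],"rot":[0,0,0],"claw":0.4}
    - {"dp":[0,0,0],"rot":[0,0,0],"claw":0.4}

```text
clock: 42.27
eef_pos: [0.6458, 0.0448, 0.1185]
tool_rot: [-179.8, 0.5, 6.8]
wrist_force: [1.0, 0.9, 0.7]
width: 0.0373
```

```bash
python3 - <<'E'
from g import *
tg(); gm(); gm()
im,d,c=look("top");W=cloud(c,d)
m=((W[...,2]>.02)&(W[...,2]<.04)&(W[...,0]>.38)&(W[...,0]<.56)&(W[...,1]>-.15)&(W[...,1]<.12)).astype(np.uint8)
k,l,st,ce=cv2.connectedComponentsWithStats(m)
for i in range(1,k):
    if st[i,4]>60: print(st[i],cv2.minAreaRect(W[l==i][:,:2].astype(np.float32)))
go(.43,.03,.2,73)
E
```

```text
t42.27 tcp gx -4.27 gy 46.62 mm z 0.1185 [-179.8    0.5    6.8] F [1.  0.9 0.7] w 0.0373
lug gy 669 p1/p50/p99 mm [43.2 49.4 56.3]
lug gx 841 p1/p50/p99 mm [-13.7   1.8  15.3]
anvil gy 906 p1/p50/p99 mm [-23.5 -12.7   3.2]
endblk gy 1679 p1/p50/p99 mm [-48.1 -38.4 -30.5]
pad gy 349 p1/p50/p99 mm [-0.1 13.8 27.8]
lug gy 678 p1/p50/p99 mm [43.3 49.7 56.3]
lug gx 849 p1/p50/p99 mm [-13.5   1.7  15.2]
anvil gy 916 p1/p50/p99 mm [-23.6 -12.7   3.5]
endblk gy 1699 p1/p50/p99 mm [-48.1 -38.4 -30.5]
pad gy 366 p1/p50/p99 mm [-0.4 14.1 27.9]
t42.4 eef [0.6434 0.045  0.1142] rpy [-179.7    0.9    6.8] dp [-0.2149 -0.0107 -0.0825] norm 0.23
 rot [ -0.7   0.6 -66.2]
```

play_rows:
  steps:
    - {"dp":[-0.034,-0.001,-0.012],"rot":[0,0,0],"claw":1}
    - {"dp":[-0.034,-0.001,-0.012],"rot":[0,0,0],"claw":1}
    - {"dp":[-0.034,-0.001,-0.012],"rot":[0,0,0],"claw":1}
    - {"dp":[-0.034,-0.001,-0.012],"rot":[0,0,0],"claw":1}
    - {"dp":[-0.034,-0.001,-0.012],"rot":[0,0,0],"claw":1}

```text
clock: 42.83
eef_pos: [0.4677, 0.0298, 0.1637]
tool_rot: [-179.4, 2.1, 6.8]
wrist_force: [0.1, -0.9, 1.0]
width: 0.0661
```

play_rows:
  steps:
    - {"dp":[0,0,0],"rot":[0,0,-6.7],"claw":0.8}
    - {"dp":[0,0,0],"rot":[0,0,-6.7],"claw":0.8}
    - {"dp":[0,0,0],"rot":[0,0,-6.7],"claw":0.8}
    - {"dp":[0,0,0],"rot":[0,0,-6.7],"claw":0.8}
    - {"dp":[0,0,0],"rot":[0,0,-6.7],"claw":0.8}
    - {"dp":[0,0,0],"rot":[0,0,-6.7],"claw":0.8}
    - {"dp":[0,0,0],"rot":[0,0,-6.7],"claw":0.8}
    - {"dp":[0,0,0],"rot":[0,0,-6.7],"claw":0.8}
    - {"dp":[0,0,0],"rot":[0,0,-6.7],"claw":0.8}
    - {"dp":[0,0,0],"rot":[0,0,-5],"claw":0.8}

```text
clock: 43.67
eef_pos: [0.4497, 0.0316, 0.152]
tool_rot: [-176.3, 0.4, 75.1]
wrist_force: [0.5, 0.4, -0.3]
width: 0.0743
```

```bash
cat > f.py <<'E'
from g import *
def feeler(f=None):
    im,d,c=look("wrist",f);W=cloud(c,d)
    m=((W[...,2]>.025)&(W[...,2]<.036)&(W[...,0]>.33)&(W[...,0]<.60)&(W[...,1]>-.2)&(W[...,1]<.2)).astype(np.uint8)
    m=cv2.morphologyEx(m,cv2.MORPH_OPEN,np.ones((3,3)))
    k,l,st,ce=cv2.connectedComponentsWithStats(m)
    for i in range(1,k):
        if st[i,4]>300: print("handle",st[i],cv2.minAreaRect(W[l==i][:,:2].astype(np.float32)),np.nanmedian(W[l==i][:,2]))
    m=((W[...,2]>.017)&(W[...,2]<.0245)&(W[...,0]>.33)&(W[...,0]<.60)&(W[...,1]>-.2)&(W[...,1]<.2)).astype(np.uint8)
    k,l,st,ce=cv2.connectedComponentsWithStats(m)
    for i in range(1,k):
        if st[i,4]>60: print("blade",st[i],cv2.minAreaRect(W[l==i][:,:2].astype(np.float32)))
E
python3 - <<'E'
from f import *
tg(); feeler("w8.png"); go(.473,.028,.033,73.3)
E
```

```text
t43.67 tcp gx -200.48 gy 57.06 mm z 0.152 [-176.3    0.4   75.1] F [ 0.5  0.4 -0.3] w 0.0743
handle [ 262  125   45  100 3979] ((0.47308480739593506, 0.030487820506095886), (0.0909171849489212, 0.036233991384506226), 73.80960845947266) 0.029055579907351463
blade [359   0  49  23 851] ((0.5802227854728699, 0.14153477549552917), (0.016169410198926926, 0.03766416385769844), 74.32459259033203)
blade [276 225   8  55 292] ((0.451654314994812, -0.04406704008579254), (0.058736834675073624, 0.005064405035227537), 73.98101043701172)
t43.7 eef [0.4493 0.0316 0.1517] rpy [-176.2    0.4   75.3] dp [0.0033 0.0316 0.1169] norm 0.121
 rot [-3.8  0.4  2. ]
```

View pics/w8.png

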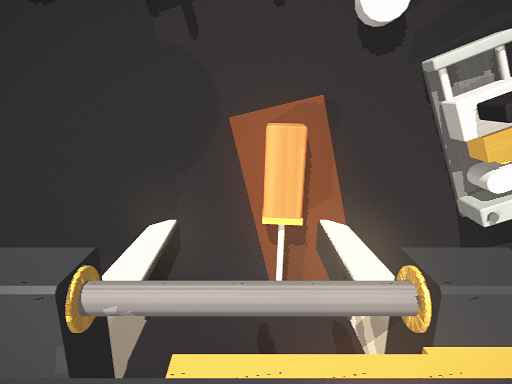

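play_rows:
  steps:
    - {"dp":[0.002,0.012,0.02],"rot":[-3.8,0.4,1.5],"claw":0.7}
    - {"dp":[0.002,0.012,0.03],"rot":[0,0,0],"claw":0.7}
    - {"dp":[0,0,0.03],"rot":[0,0,0],"claw":0.7}
    - {"dp":[0,0,0],"rot":[0,0,0],"claw":0.7}

```text
clock: 44.05
eef_pos: [0.4717, 0.0294, 0.0664]
tool_rot: [179.9, 0.0, 73.3]
wrist_force: [-1.3, -0.3, -0.8]
width: 0.0654
```

```bash
python3 - <<'E'
from f import *
tg(); feeler(); go(.4735,.0288,.008,73.8)
E
```

```text
t44.05 tcp gx -178.95 gy 52.30 mm z 0.0664 [179.9   0.   73.3] F [-1.3 -0.3 -0.8] w 0.0654
handle [ 223  143   57  133 7274] ((0.4735863506793976, 0.030329592525959015), (0.09067486226558685, 0.03695760667324066), 73.55430603027344) 0.029047215206640976
blade [244 141  34   2  63] ((0.4918675124645233, 0.07212360948324203), (0.0007024621008895338, 0.021288512274622917), 71.9112777709961)
blade [249 316   7  38 219] ((0.445717453956604, -0.06417420506477356), (0.03366252779960632, 0.004391042049974203), 73.899658203125)
t44.1 eef [0.4732 0.0292 0.0686] rpy [179.8  -0.   73.3] dp [-0.0003  0.0001  0.0606] norm 0.061
 rot [ 0.2 -0.  -0.5]
```

play_rows:
  steps:
    - {"dp":[0,0,0.03],"rot":[0,0,-0.4],"claw":0.7}
    - {"dp":[0,0,0.02],"rot":[0,0,0],"claw":0.7}
    - {"dp":[0,0,0.005],"rot":[0,0,0],"claw":0.7}
    - {"dp":[0,0,0],"rot":[0,0,0],"claw":0.7}

```text
clock: 44.43
eef_pos: [0.4764, 0.0287, 0.0159]
tool_rot: [179.5, -0.0, 73.5]
wrist_force: [-0.5, 0.4, 0.9]
width: 0.065
```

```bash
python3 - <<'E'
from f import *
go(.4735,.0288,.008,73.8)
E
```

```text
t44.4 eef [0.4764 0.0287 0.0159] rpy [179.5  -0.   73.5] dp [-0.0007 -0.0028  0.0078] norm 0.008
 rot [ 0.5 -0.  -0.3]
```

play_rows:
  steps:
    - {"dp":[-0.001,-0.003,0.006],"rot":[0.5,0,-0.3],"claw":0.7}
    - {"dp":[0,0,0],"rot":[0,0,0],"claw":0}
    - {"dp":[0,0,0],"rot":[0,0,0],"claw":0}
    - {"dp":[0,0,0],"rot":[0,0,0],"claw":0}
    - {"dp":[0,0,0],"rot":[0,0,0],"claw":0}
    - {"dp":[0,0,0],"rot":[0,0,0],"claw":0}

```text
clock: 44.93
eef_pos: [0.4769, 0.028, 0.0153]
tool_rot: [179.6, -0.1, 73.7]
wrist_force: [0.1, 0.1, -0.8]
width: 0.0362
```

```bash
python3 - <<'E'
from f import *
tg(); feeler()
E
```

```text
t44.93 tcp gx -173.96 gy 50.22 mm z 0.0153 [ 1.796e+02 -1.000e-01  7.370e+01] F [ 0.1  0.1 -0.8] w 0.0362
handle [ 181  157  134  123 9374] ((0.47946617007255554, 0.04223904013633728), (0.06441757827997208, 0.06521359086036682), 73.90929412841797) 0.029061136810811537
handle [213 316  70  11 724] ((0.4639749825000763, -0.010877597145736217), (0.007766027934849262, 0.036872029304504395), 73.24932098388672) 0.029673176717105308
blade [213 154  70   5 166] ((0.4884500205516815, 0.07274553924798965), (0.001179763930849731, 0.03363538905978203), 73.35679626464844)
blade [185 221  27  10 122] ((0.45454519987106323, 0.045766498893499374), (0.0023415987379848957, 0.013335246592760086), 65.92100524902344)
blade [284 221  27   9 116] ((0.502678632736206, 0.03173305466771126), (0.0019959108904004097, 0.013089743442833424), 80.63587188720703)
blade [243 326   9  28 244] ((0.458852618932724, -0.027739832177758217), (0.01929217018187046, 0.004599164705723524), 73.55789947509766)
```

play_rows:
  steps:
    - {"dp":[0,0,-0.015],"rot":[0,0,0],"claw":0}
    - {"dp":[0,0,-0.03],"rot":[0,0,0],"claw":0}
    - {"dp":[0,0,-0.03],"rot":[0,0,0],"claw":0}
    - {"dp":[0,0,-0.02],"rot":[0,0,0],"claw":0}

```text
clock: 45.32
eef_pos: [0.4715, 0.0287, 0.1088]
tool_rot: [-179.7, -0.0, 73.7]
wrist_force: [0.4, 0.5, -0.3]
width: 0.0356
```

```bash
python3 - <<'E'
from f import *
tg(); go(.50,-.013,.11,186.9)
E
```

```text
t45.32 tcp gx -179.15 gy 51.58 mm z 0.1088 [-179.7   -0.    73.7] F [ 0.4  0.5 -0.3] w 0.0356
t45.3 eef [0.4715 0.0287 0.1088] rpy [-179.7   -0.    73.7] dp [-0.032   0.039  -0.0014] norm 0.05
 rot [  -0.2   -0.3 -113.2]
```

play_rows:
  steps:
    - {"dp":[0,0,0],"rot":[0,0,-6.8],"claw":0}
    - {"dp":[0,0,0],"rot":[0,0,-6.8],"claw":0}
    - {"dp":[0,0,0],"rot":[0,0,-6.8],"claw":0}
    - {"dp":[0,0,0],"rot":[0,0,-6.8],"claw":0}
    - {"dp":[0,0,0],"rot":[0,0,-6.8],"claw":0}
    - {"dp":[0,0,0],"rot":[0,0,-6.8],"claw":0}
    - {"dp":[0,0,0],"rot":[0,0,-6.8],"claw":0}
    - {"dp":[0,0,0],"rot":[0,0,-6.8],"claw":0}
    - {"dp":[0,0,0],"rot":[0,0,-6.8],"claw":0}
    - {"dp":[0,0,0],"rot":[0,0,-6.8],"claw":0}

```text
clock: 46.15
eef_pos: [0.4739, 0.0286, 0.116]
tool_rot: [179.8, 0.3, 144.8]
wrist_force: [-0.5, 0.4, -1.5]
width: 0.0359
```

play_rows:
  steps:
    - {"dp":[0,0,0],"rot":[0,0,-6.8],"claw":0}
    - {"dp":[0,0,0],"rot":[0,0,-6.8],"claw":0}
    - {"dp":[0,0,0],"rot":[0,0,-6.8],"claw":0}
    - {"dp":[0,0,0],"rot":[0,0,-6.8],"claw":0}
    - {"dp":[0,0,0],"rot":[0,0,-6.8],"claw":0}
    - {"dp":[0,0,0],"rot":[0,0,-6.8],"claw":0}
    - {"dp":[0,0,0],"rot":[0,0,0],"claw":0}

```text
clock: 46.73
eef_pos: [0.472, 0.0291, 0.1156]
tool_rot: [-180.0, 0.2, -172.0]
wrist_force: [-0.7, 0.6, -1.2]
width: 0.0357
```

```bash
python3 - <<'E'
from f import *
tg(); go(.48,-.022,.05,186.9)
E
```

```text
t46.73 tcp gx -178.65 gy 51.93 mm z 0.1156 [-180.     0.2 -172. ] F [-0.7  0.6 -1.2] w 0.0357
t46.7 eef [0.472  0.0291 0.1156] rpy [-180.     0.2 -172. ] dp [-0.0006 -0.0517  0.0656] norm 0.083
 rot [-0.   0.2  1.1]
```

```bash
cat >> f.py <<'E'
def gg(x,y,z,yaw=-173.1):
    th=np.radians(6.9); x/=1e3;y/=1e3
    go(.6556+x*np.cos(th)-y*np.sin(th),-.001+x*np.sin(th)+y*np.cos(th),z,yaw)
E
python3 - <<'E'
from f import *
gg(-180,-3,.05)
E
```

```text
t46.7 eef [0.472  0.0291 0.1156] rpy [-180.     0.2 -172. ] dp [ 0.0026 -0.0549  0.0656] norm 0.086
 rot [-0.   0.2  1.1]
```

play_rows:
  steps:
    - {"dp":[0.001,-0.028,0],"rot":[0,0.2,1.1],"claw":0}
    - {"dp":[0.001,-0.026,0.02],"rot":[0,0,0],"claw":0}
    - {"dp":[0,0,0.03],"rot":[0,0,0],"claw":0}
    - {"dp":[0,0,0.01],"rot":[0,0,0],"claw":0}
    - {"dp":[0,0,0],"rot":[0,0,0],"claw":0}

```text
clock: 47.15
eef_pos: [0.4792, -0.0268, 0.0555]
tool_rot: [-179.9, 0.4, -174.1]
wrist_force: [-0.0, -0.6, -0.7]
width: 0.0358
```

```bash
python3 - <<'E'
from f import *
tg(); gg(-180,-3,.0185)
E
```

```text
t47.15 tcp gx -178.19 gy -4.40 mm z 0.0555 [-179.9    0.4 -174.1] F [-0.  -0.6 -0.7] w 0.0358
t47.1 eef [ 0.4792 -0.0268  0.0555] rpy [-179.9    0.4 -174.1] dp [0.0021 0.0014 0.037 ] norm 0.037
 rot [-0.1  0.4 -1. ]
```

play_rows:
  steps:
    - {"dp":[0.001,0.001,0.02],"rot":[0,0.4,-1],"claw":0}
    - {"dp":[0,0,0.012],"rot":[0,0,0],"claw":0}
    - {"dp":[0,0,0],"rot":[0,0,0],"claw":0}

```text
clock: 47.4
eef_pos: [0.4788, -0.0261, 0.0236]
tool_rot: [-179.9, -0.0, -173.6]
wrist_force: [-0.6, 1.0, -0.2]
width: 0.0358
```

```bash
python3 - <<'E'
from f import *
tg(); gg(-180,-3,.0185)
im,d,c=look("side"); cv2.imwrite("pics/s2.png",cv2.resize(im[170:310,170:350],None,fx=4.4,fy=4.2,interpolation=cv2.INTER_CUBIC))
im,d,c=look("top"); cv2.imwrite("pics/t2.png",cv2.resize(im[130:240,220:330],None,fx=5,fy=5,interpolation=cv2.INTER_CUBIC))
E
```

```text
t47.40 tcp gx -178.59 gy -3.72 mm z 0.0236 [-179.9   -0.  -173.6] F [-0.6  1.  -0.2] w 0.0358
t47.4 eef [ 0.4788 -0.0261  0.0236] rpy [-179.9   -0.  -173.6] dp [0.0014 0.0007 0.0051] norm 0.005
 rot [-0.1 -0.  -0.5]
```

View pics/s2.png

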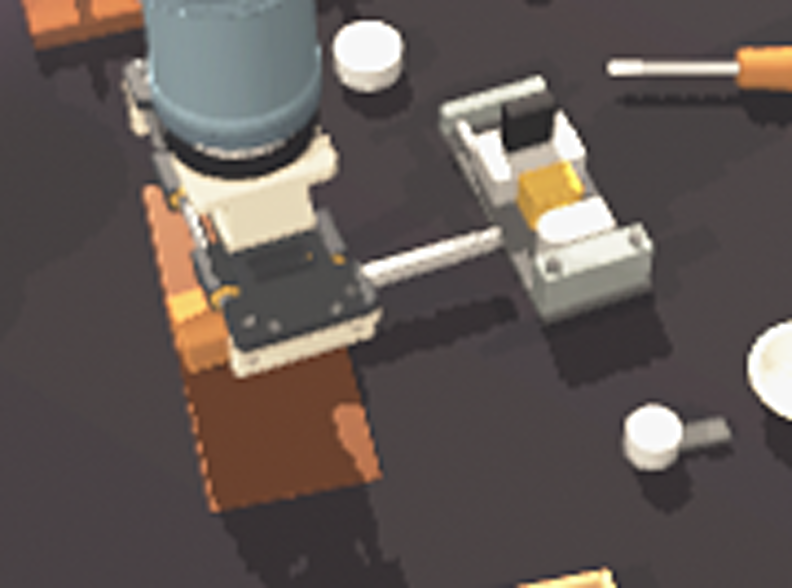

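play_rows:
  steps:
    - {"dp":[0,0.001,0.005],"rot":[0,0,-0.5],"claw":0}
    - {"dp":[-0.008,0,0],"rot":[0,0,0],"claw":0}
    - {"dp":[-0.008,0,0],"rot":[0,0,0],"claw":0}
    - {"dp":[0,0,0],"rot":[0,0,0],"claw":0}

```text
clock: 47.83
eef_pos: [0.4994, -0.0233, 0.0235]
tool_rot: [-179.7, 0.4, -173.1]
wrist_force: [0.4, 0.2, -1.9]
width: 0.0357
```

```bash
python3 - <<'E'
from f import *
tg(); gg(-140,-3,.0185)
E
```

```text
t47.83 tcp gx -157.74 gy -3.40 mm z 0.0235 [-179.7    0.4 -173.1] F [ 0.4  0.2 -1.9] w 0.0357
t47.8 eef [ 0.4994 -0.0233  0.0235] rpy [-179.7    0.4 -173.1] dp [-0.0177  0.0004  0.0051] norm 0.018
 rot [-0.3  0.4 -0. ]
```

play_rows:
  steps:
    - {"dp":[0,0,0.005],"rot":[-0.3,0.4,0],"claw":0}
    - {"dp":[-0.005,0,0.002],"rot":[0,0,0],"claw":0}
    - {"dp":[-0.005,0,0],"rot":[0,0,0],"claw":0}
    - {"dp":[0,0,0],"rot":[0,0,0],"claw":0}

```text
clock: 48.17
eef_pos: [0.5122, -0.0221, 0.0169]
tool_rot: [-180.0, 0.1, -173.1]
wrist_force: [-0.1, -0.1, -1.3]
width: 0.036
```

```bash
python3 - <<'E'
from f import *
tg(); gg(-140,-3,.0185)
E
```

```text
t48.17 tcp gx -144.89 gy -3.67 mm z 0.0169 [-1.800e+02  1.000e-01 -1.731e+02] F [-0.1 -0.1 -1.3] w 0.036
t48.2 eef [ 0.5122 -0.0221  0.0169] rpy [-1.800e+02  1.000e-01 -1.731e+02] dp [-0.0049  0.0007 -0.0016] norm 0.005
 rot [-0.   0.1 -0. ]
```

play_rows:
  steps:
    - {"dp":[-0.006,0.0005,-0.001],"rot":[0,0,0],"claw":0}
    - {"dp":[-0.006,0,0],"rot":[0,0,0],"claw":0}

```text
clock: 48.33
eef_pos: [0.5235, -0.02, 0.0175]
tool_rot: [-180.0, 0.0, -173.2]
wrist_force: [-0.0, -0.6, -0.5]
width: 0.0355
```

play_rows:
  steps:
    - {"dp":[-0.005,0,0],"rot":[0,0,0],"claw":0}
    - {"dp":[-0.005,0,0],"rot":[0,0,0],"claw":0}

```text
clock: 48.5
eef_pos: [0.5344, -0.0188, 0.0174]
tool_rot: [-180.0, -0.0, -173.2]
wrist_force: [-1.7, 0.4, -1.4]
width: 0.0353
```

```bash
python3 - <<'E'
from f import *
tg(); gg(-100,-3,.0175)
E
```

```text
t48.50 tcp gx -122.49 gy -3.15 mm z 0.0174 [-180.    -0.  -173.2] F [-1.7  0.4 -1.4] w 0.0353
t48.5 eef [ 0.5344 -0.0188  0.0174] rpy [-180.    -0.  -173.2] dp [-0.0225  0.0002 -0.0001] norm 0.022
 rot [-0.  -0.  -0.1]
```

play_rows:
  steps:
    - {"dp":[-0.004,0,0],"rot":[0,0,0],"claw":0}
    - {"dp":[-0.004,0,0],"rot":[0,0,0],"claw":0}

```text
clock: 48.67
eef_pos: [0.5424, -0.0177, 0.0171]
tool_rot: [180.0, -0.1, -173.2]
wrist_force: [-1.0, -0.7, -1.0]
width: 0.0358
```

play_rows:
  steps:
    - {"dp":[-0.004,0,0],"rot":[0,0,0],"claw":0}
    - {"dp":[-0.004,0,0],"rot":[0,0,0],"claw":0}

```text
clock: 48.83
eef_pos: [0.5505, -0.0167, 0.0167]
tool_rot: [180.0, -0.2, -173.2]
wrist_force: [-1.5, -1.8, -1.3]
width: 0.0357
```

```bash
python3 - <<'E'
from f import *
tg(); gg(-97,-3,.0175)
E
```

```text
t48.83 tcp gx -106.26 gy -2.99 mm z 0.0167 [ 180.    -0.2 -173.2] F [-1.5 -1.8 -1.3] w 0.0357
t48.8 eef [ 0.5505 -0.0167  0.0167] rpy [ 180.    -0.2 -173.2] dp [-0.0093  0.     -0.0008] norm 0.009
 rot [ 0.  -0.2 -0.1]
```

play_rows:
  steps:
    - {"dp":[-0.003,0,-0.0005],"rot":[0,0,0],"claw":0}

```text
clock: 48.92
eef_pos: [0.5537, -0.0164, 0.017]
tool_rot: [180.0, -0.3, -173.2]
wrist_force: [-2.4, -0.8, -1.8]
width: 0.0357
```

play_rows:
  steps:
    - {"dp":[-0.003,0,0],"rot":[0,0,0],"claw":0}

```text
clock: 49.0
eef_pos: [0.5568, -0.016, 0.017]
tool_rot: [180.0, -0.3, -173.2]
wrist_force: [-2.1, -1.1, -1.1]
width: 0.0358
```

play_rows:
  steps:
    - {"dp":[-0.003,0,0],"rot":[0,0,0],"claw":0}

```text
clock: 49.08
eef_pos: [0.56, -0.0157, 0.0169]
tool_rot: [180.0, -0.3, -173.2]
wrist_force: [-2.6, -1.9, -1.1]
width: 0.0361
```

```bash
python3 - <<'E'
from f import *
tg()
im,d,c=look("side"); cv2.imwrite("pics/s3.png",cv2.resize(im[170:260,200:340],None,fx=5.6,fy=5.6,interpolation=cv2.INTER_CUBIC))
tg()
E
```

```text
t49.08 tcp gx -96.72 gy -3.08 mm z 0.0169 [ 180.    -0.3 -173.2] F [-2.6 -1.9 -1.1] w 0.0361
t49.13 tcp gx -96.04 gy -3.15 mm z 0.017 [ 180.    -0.3 -173.2] F [ 0.2 -1.  -0.5] w 0.0357
```

View pics/s3.png

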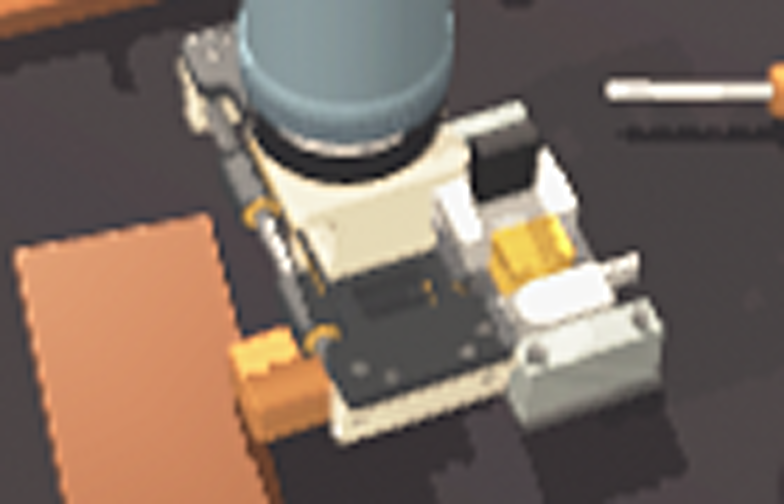

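The blade tip shows behind the anvil at (630,268), so it passes right through the gap. The drag going in is a steady 2.1–2.6 N, within 1–6 N. Now drawing it out, still feeling.

play_rows:
  steps:
    - {"dp":[0.003,0,0],"rot":[0,0,0],"claw":0}
    - {"dp":[0.003,0,0],"rot":[0,0,0],"claw":0}

```text
clock: 49.3
eef_pos: [0.5578, -0.0162, 0.0176]
tool_rot: [-180.0, 0.1, -173.2]
wrist_force: [3.4, 0.8, -2.1]
width: 0.0357
```

play_rows:
  steps:
    - {"dp":[0.003,0,0],"rot":[0,0,0],"claw":0}

```text
clock: 49.38
eef_pos: [0.5559, -0.0164, 0.0181]
tool_rot: [-179.9, 0.2, -173.1]
wrist_force: [2.3, 1.3, -2.3]
width: 0.0356
```

play_rows:
  steps:
    - {"dp":[0.005,0,0],"rot":[0,0,0],"claw":0}
    - {"dp":[0.006,0,0],"rot":[0,0,0],"claw":0}
    - {"dp":[0.008,0,0],"rot":[0,0,0],"claw":0}
    - {"dp":[0.008,0,0],"rot":[0,0,0],"claw":0}
    - {"dp":[0.008,0,-0.001],"rot":[0,0,0],"claw":0}

```text
clock: 49.8
eef_pos: [0.5194, -0.0207, 0.0198]
tool_rot: [-179.9, 0.5, -173.1]
wrist_force: [0.4, -0.5, -0.9]
width: 0.0358
```

```bash
python3 - <<'E'
from f import *
tg(); gg(-185,-3,.03)
E
```

```text
t49.80 tcp gx -137.54 gy -3.22 mm z 0.0198 [-179.9    0.5 -173.1] F [ 0.4 -0.5 -0.9] w 0.0358
t49.8 eef [ 0.5194 -0.0207  0.0198] rpy [-179.9    0.5 -173.1] dp [ 0.0474  0.0002 -0.0106] norm 0.049
 rot [-0.1  0.5 -0. ]
```

play_rows:
  steps:
    - {"dp":[0.012,0,-0.001],"rot":[0,0.5,0],"claw":0}
    - {"dp":[0.014,0,-0.002],"rot":[0,0,0],"claw":0}
    - {"dp":[0.015,0,-0.002],"rot":[0,0,0],"claw":0}
    - {"dp":[0.012,0,-0.004],"rot":[0,0,0],"claw":0}
    - {"dp":[0,0,-0.03],"rot":[0,0,0],"claw":0}
    - {"dp":[0,0,-0.035],"rot":[0,0,0],"claw":0}
    - {"dp":[0,0,-0.02],"rot":[0,0,0],"claw":0}
    - {"dp":[0,0,0],"rot":[0,0,0],"claw":0}

```text
clock: 50.47
eef_pos: [0.4454, -0.026, 0.1134]
tool_rot: [179.7, -1.6, -173.2]
wrist_force: [1.6, -0.3, -0.9]
width: 0.0355
```

play_rows:
  steps:
    - {"dp":[0,0,0],"rot":[0,0,6.8],"claw":0}
    - {"dp":[0,0,0],"rot":[0,0,6.8],"claw":0}
    - {"dp":[0,0,0],"rot":[0,0,6.8],"claw":0}
    - {"dp":[0,0,0],"rot":[0,0,6.8],"claw":0}
    - {"dp":[0,0,0],"rot":[0,0,6.8],"claw":0}
    - {"dp":[0,0,0],"rot":[0,0,6.8],"claw":0}
    - {"dp":[0,0,0],"rot":[0,0,6.8],"claw":0}
    - {"dp":[0,0,0],"rot":[0,0,6.8],"claw":0}
    - {"dp":[0,0,0],"rot":[0,0,6.8],"claw":0}
    - {"dp":[0,0,0],"rot":[0,0,6.8],"claw":0}

```text
clock: 51.3
eef_pos: [0.4284, -0.0245, 0.1034]
tool_rot: [-177.5, -1.6, 115.6]
wrist_force: [-0.0, 0.4, -1.5]
width: 0.0359
```

play_rows:
  steps:
    - {"dp":[0,0,0],"rot":[0,0,6.8],"claw":0}
    - {"dp":[0,0,0],"rot":[0,0,6.8],"claw":0}
    - {"dp":[0,0,0],"rot":[0,0,6.8],"claw":0}
    - {"dp":[0,0,0],"rot":[0,0,6.8],"claw":0}
    - {"dp":[0,0,0],"rot":[0,0,6.8],"claw":0}
    - {"dp":[0,0,0],"rot":[0,0,6.8],"claw":0}
    - {"dp":[0,0,0],"rot":[0,0,0],"claw":0}

```text
clock: 51.88
eef_pos: [0.4147, -0.0226, 0.0937]
tool_rot: [-175.9, 0.7, 72.4]
wrist_force: [0.1, -0.5, -1.5]
width: 0.0357
```

```bash
python3 - <<'E'
from f import *
tg(); go(.475,.0287,.03,73.7)
E
```

```text
t51.88 tcp gx -241.70 gy 7.46 mm z 0.0937 [-175.9    0.7   72.4] F [ 0.1 -0.5 -1.5] w 0.0357
t51.9 eef [ 0.4147 -0.0226  0.0937] rpy [-175.9    0.7   72.4] dp [0.0679 0.0464 0.0597] norm 0.102
 rot [-4.1  0.6 -1.3]
```

play_rows:
  steps:
    - {"dp":[0.022,0.014,0],"rot":[-4.1,0.6,-1.3],"claw":0}
    - {"dp":[0.022,0.014,0.01],"rot":[0,0,0],"claw":0}
    - {"dp":[0.022,0.014,0.01],"rot":[0,0,0],"claw":0}
    - {"dp":[0,0,0.02],"rot":[0,0,0],"claw":0}
    - {"dp":[0,0,0],"rot":[0,0,0],"claw":0}

```text
clock: 52.3
eef_pos: [0.4698, 0.0301, 0.0472]
tool_rot: [-179.7, 0.1, 74.7]
wrist_force: [-1.3, -0.1, -1.8]
width: 0.0359
```

```bash
python3 - <<'E'
from f import *
tg(); go(.475,.0287,.0165,73.7)
E
```

```text
t52.30 tcp gx -180.76 gy 53.16 mm z 0.0472 [-1.797e+02  1.000e-01  7.470e+01] F [-1.3 -0.1 -1.8] w 0.0359
t52.3 eef [0.4698 0.0301 0.0472] rpy [-1.797e+02  1.000e-01  7.470e+01] dp [0.0001 0.0056 0.0307] norm 0.031
 rot [-0.3  0.1  1. ]
```

play_rows:
  steps:
    - {"dp":[0,0.004,0.015],"rot":[-0.3,0.1,1],"claw":0}
    - {"dp":[0,0,0.008],"rot":[0,0,0],"claw":0}
    - {"dp":[0,0,0.003],"rot":[0,0,0],"claw":0}
    - {"dp":[0,0,0.001],"rot":[0,0,0],"claw":0}

```text
clock: 52.63
eef_pos: [0.47, 0.029, 0.0183]
tool_rot: [-179.7, 0.1, 74.3]
wrist_force: [-0.4, 0.2, -1.1]
width: 0.0356
```

play_rows:
  steps:
    - {"dp":[0,0,0.002],"rot":[0,0,0],"claw":0}
    - {"dp":[0,0,0.001],"rot":[0,0,0],"claw":0}

```text
clock: 52.8
eef_pos: [0.4695, 0.0285, 0.0159]
tool_rot: [-179.7, 0.1, 74.3]
wrist_force: [-0.4, -1.0, -1.0]
width: 0.0356
```

play_rows:
  steps:
    - {"dp":[0,0,0.001],"rot":[0,0,0],"claw":0}
    - {"dp":[0,0,0],"rot":[0,0,0],"claw":0.7}
    - {"dp":[0,0,0],"rot":[0,0,0],"claw":0.7}
    - {"dp":[0,0,0],"rot":[0,0,0],"claw":0.7}
    - {"dp":[0,0,0],"rot":[0,0,0],"claw":0.7}
    - {"dp":[0,0,-0.02],"rot":[0,0,0],"claw":0.7}
    - {"dp":[0,0,-0.03],"rot":[0,0,0],"claw":0.7}
    - {"dp":[0,0,-0.035],"rot":[0,0,0],"claw":0.7}
    - {"dp":[0,0,-0.035],"rot":[0,0,0],"claw":0.7}
    - {"dp":[-0.03,0,-0.02],"rot":[0,0,0],"claw":0.7}

```text
clock: 53.63
eef_pos: [0.46, 0.0022, 0.1581]
tool_rot: [-179.3, 0.0, 74.5]
wrist_force: [0.7, -0.8, 0.4]
width: 0.0653
```

```bash
python3 - <<'E'
from f import *
tg(); feeler(); go(.40,-.25,.25,73)
im,d,c=look("side"); cv2.imwrite("pics/s4.png",cv2.resize(im,None,fx=1.5,fy=1.5))
E
```

```text
t53.63 tcp gx -193.81 gy 26.64 mm z 0.1581 [-179.3    0.    74.5] F [ 0.7 -0.8  0.4] w 0.0653
handle [ 232   97   41  101 4008] ((0.46816325187683105, 0.03010413609445095), (0.09030167758464813, 0.03651193901896477), 74.497802734375) 0.029128088302754172
blade [249 198   6  82 366] ((0.4440426230430603, -0.05734993517398834), (0.08683021366596222, 0.004775073379278183), 74.55477905273438)
t53.7 eef [ 0.4604 -0.0042  0.1608] rpy [-179.5    0.3   74.5] dp [-0.2535  0.0067 -0.0878] norm 0.268
 rot [-0.5  0.3  1.5]
```

View pics/s4.png

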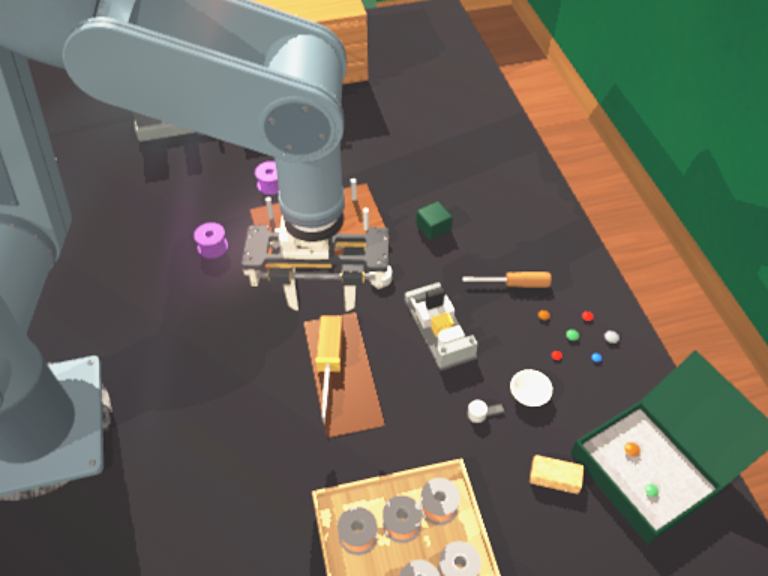

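```bash
python3 - <<'E'
from f import *
feeler(); tg(); print(arm.sign_off())
E
```

```text
handle [ 229   91   42  102 4069] ((0.4684705436229706, 0.029791446402668953), (0.09043975174427032, 0.036359671503305435), 74.42707061767578) 0.029113345629105447
blade [247 193   5  86 378] ((0.44285333156585693, -0.05978717654943466), (0.09095931798219681, 0.004043461289256811), 74.42261505126953)
t53.78 tcp gx -194.99 gy 23.08 mm z 0.1564 [-179.3    0.2   74.2] F [-0.9  0.2 -0.5] w 0.0651
the job is handed in; nothing more can be done
None
```

The wire feed is changed over and handed in at about 54 s.

- **Spools:** All six wound spools are off the rack and standing upright in the tray. The close-up showed all six tops at 40 mm, and the purple look-alikes were not touched.
- **Jaw:** I set it to about 11.0–11.25 mm by camera, measured two ways: from the lug, and from the pad-to-anvil gap. I overshot once, to about 12 mm, then backed off too far and corrected before trying the blade.
- **Fit:** Held in the grip, the blade went right through, with its tip about 44 mm past the pad's axis and visible behind the anvil. It dragged with about 2.1–2.6 N going in and 2.3–3.4 N coming out, inside the 1–6 N of a light fit.
- **Feeler:** I drew it out and laid it back with its handle on the mat. The last view showed the handle top at about 29 mm, level and not knocked.

**Not fully settled:**
- I did not re-measure the jaw after drawing the blade out. The pad load was well below the jaw's 7 N friction, so it should not have shifted.
- The wrist camera and the tool position disagreed by about 2 mm sideways. I allowed for it by referring the insertion to the gripped lug.
- Setting down the last spool pressed with about 34 N for a moment.

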